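# Clamp the loaf tins in the delivery carrier

## Task

Get the lidded loaf tins ready for the van: stand every tin upright in the carrier's channel, in one row, with its longer side across the channel. Then flip the ratchet's selector lever over to the tightening side and work the handle back and forth until the fence holds the row snug against the end wall with no gaps, and last of all turn the fence's clamp knob clockwise all the way to lock it. Leave the tart, the jar and the wooden mould where they are.

Things in the scene. Friction and masses are not known exactly. Their poses are not given: they have to be found in the camera images.
- carrier: wooden base board fixed to the counter, 180 x 345 x 12 mm; origin on the counter, z up. Its y runs along the channel from the fence to the end wall, its x points across, to the side of the clamp knob. The channel is centred on x = 0; its floor is the top of the board, 12 mm up; between two lips (12 mm high above the floor) it is 70 mm wide. Ratchet axis at x 0, y -125 mm
- wall_face (a point): centre of the inner face of the fixed end wall (aluminium, 84 mm wide, 50 mm high above the board) at carrier y = +150 mm, 42 mm up; axes as the carrier's
- fence_face (a point): centre of the face, towards the end wall, of the sliding fence (aluminium plate 64 mm wide, 50 mm high), 42 mm up; axes as the carrier's. At carrier y = -45 mm when fence is 0
- fence (a joint): travel of the fence towards the end wall, m, 0 (fully back, as at the start) to 0.125. A rack and pinion couple it to the ratchet: 15 mm for each radian the wheel is driven. Pushed directly it resists with over 30 N
- ratchet (a joint): swing of the ratchet handle, rad, -0.75 to 0.75 (stops), positive counter-clockwise from above; at 0 the handle points along carrier -y from the axis. Starts anywhere within 0.4 of the middle. Driving takes about 6 N at the grip, idling under 3 N; 20 teeth, so 0.31 rad a click, and up to a click of lost motion when the swing reverses
- handle_pivot (a point): point on the ratchet's vertical axis, 55 mm up (top of the handle bar); axes turn with the handle, y pointing from the grip to the axis
- handle_grip (a point): middle of the black upright round grip at the handle's end, 120 mm from the axis: 22 mm thick, from 55 to 101 mm up, this point 78 mm up. The handle bar below it is 24 mm wide, its top 55 mm up
- pawl (a joint): selector lever, rad: 0 = loosening (clockwise swings of the handle draw the fence back; as at the start), 1.2 = tightening (counter-clockwise swings push the fence to the end wall). The lever must be at the stop or nearly (over 0.9). Stays where it is left, stiffness about 1 N at its tip
- pawl_tip (a point): tip of the selector lever: a black paddle 36 mm long, 8 mm thick, 18 mm wide, standing on the handle bar 58 mm out from the axis. Its pivot is 59 mm up, level, along the handle; the lever leans 0.6 rad off the vertical to the clockwise side at loosening (towards carrier -x), 0.6 rad to the counter-clockwise side (carrier +x) at tightening; the tip is about 89 mm up in both and 41 mm apart
- clamp (a joint): clamp knob, rad, growing clockwise from above: free near 0 (starts 0 to 0.25), stop at 1.45, locked above 1.1. Stays where left; takes about 0.2 N m
- clamp_grip (a point): middle of the black bar of the clamp knob, which rides on the fence (100 mm to the carrier's +x of its middle, 22 mm behind its face). Vertical axis; bar 46 mm along this point's x, 12 mm thick along its y, 44 to 74 mm up, this point 59 mm up. Axes turn with the knob
- tin1_c (a point): lidded steel loaf tin with a wooden bar handle standing on its lid. Box 60 (its x) x 46 (its y) x 60 mm high, handle bar 14 (x) x 34 (y) mm, from 60 to 94 mm above the underside; 0.28 to 0.46 kg. Point at the tin's centre, 47 mm above its underside; z up, x along the 60 mm side. The same turned half round. Stands on the counter at first; may be absent (None)
- tin2_c (a point): lidded steel loaf tin with a wooden bar handle standing on its lid. Box 60 (its x) x 46 (its y) x 60 mm high, handle bar 14 (x) x 34 (y) mm, from 60 to 94 mm above the underside; 0.28 to 0.46 kg. Point at the tin's centre, 47 mm above its underside; z up, x along the 60 mm side. The same turned half round. Stands on the counter at first; may be absent (None)
- tin3_c (a point): lidded steel loaf tin with a wooden bar handle standing on its lid. Box 60 (its x) x 46 (its y) x 60 mm high, handle bar 14 (x) x 34 (y) mm, from 60 to 94 mm above the underside; 0.28 to 0.46 kg. Point at the tin's centre, 47 mm above its underside; z up, x along the 60 mm side. The same turned half round. Stands on the counter at first; may be absent (None)
- tart: bystander: lattice tart in a foil tin, 140 mm across, 31 mm high; origin under its centre
- jar: bystander: amber glass jar with a metal cap, 64 mm across, 100 mm high; origin under its centre
- mould: bystander: carved wooden biscuit mould lying flat, 160 x 85 x 20 mm; origin under its centre
Not all that is in view belongs to the job. Leave any green or red look-alike of the part that bears tin2_c alone.

How it is judged:
On the way, in this order (a step that is already met when the one before it is completed fails the run):
1. every tin stands in the carrier's channel, between fence and end wall (x of tin1_c in the frame of carrier between -0.009 and 0.009 m and z of each of tin1_c, tin2_c, tin3_c in the frame of carrier below 0.063 m and angle between each of tin1_c, tin2_c, tin3_c's own z axis and vertical below 0.08 rad and angle between the x axis of each of tin1_c, tin2_c, tin3_c and the x axis of carrier, either way round below 0.15 rad and y of each of tin1_c, tin2_c, tin3_c in the frame of wall_face below -0.018 m and y of each of tin1_c, tin2_c, tin3_c in the frame of fence_face above 0.018 m and x of tin2_c in the frame of carrier between -0.009 and 0.009 m and x of tin3_c in the frame of carrier between -0.009 and 0.009 m), for 0.2 s.
2. the fence holds the row snug against the end wall (all of step 1 and y of any of tin1_c, tin2_c, tin3_c in the frame of fence_face below 0.026 m and y of any of tin1_c, tin2_c, tin3_c in the frame of wall_face above -0.026 m and (horizontal distance between tin1_c and tin2_c below 0.05 m or horizontal distance between tin1_c and tin3_c below 0.05 m) and (horizontal distance between tin2_c and tin1_c below 0.05 m or horizontal distance between tin2_c and tin3_c below 0.05 m) and (horizontal distance between tin3_c and tin1_c below 0.05 m or horizontal distance between tin3_c and tin2_c below 0.05 m)), for 0.2 s.
3. the clamp knob is turned home (value of joint clamp above 1.1 rad), for 0.2 s.
At the end, for the whole second after the job is handed in: Every tin upright on the channel floor (9 mm of its middle, long side across to 0.15 rad); a tin within 3 mm of the fence, one within 3 mm of the end wall, tin centres within 50 mm of a neighbour's; selector over 0.9 rad, clamp over 1.1 rad, fence at rest (all of step 2 and value of joint pawl above 0.9 rad and value of joint clamp above 1.1 rad and velocity of joint fence below 0.003 m/s); the robot touches nothing.
It fails at once if the tart is pushed more than 3 cm from its place (distance of tart from where it was at the start of the episode above 0.03 m).
It fails at once if the jar is pushed more than 3 cm from its place (distance of jar from where it was at the start of the episode above 0.03 m).
It fails at once if the mould is pushed more than 3 cm from its place (distance of mould from where it was at the start of the episode above 0.03 m).
Of tin1, tin2, tin3 only 2 to 3 are there at a start; the rules pass over those that are not, and their reading is None.
At some moment in a run one of tin1, tin2, tin3 may be knocked a few centimetres aside while the robot is not near it.
It also fails if it takes over 176 s, if anything falls off the work surface, if the arm or the gripper's body presses on something with over 40 N, if the wrist force passes 120 N, or if a joint passes its speed limit or range.

## Robot

A 6-joint arm with a two-finger parallel gripper is mounted at the origin on the work surface. World frame = base frame: x ahead of the robot, y to its left, z up, the work surface at z = 0. Lengths are in m, angles in rad, forces in N, time in s.
With the tool pointing down it reaches from about 0.35 to 0.85 m from the base axis. Payload 8.1 kg.
Tool frame: the origin (TCP) lies midway between the tips of the shut fingers; the grasp point (between the pads) lies 19 mm behind it; z points along the fingers, y is the line along which they close (so a half turn about z gives the same grasp; the last joint's range is limited). The gripper opens to 93 mm and grips with 3 to 60 N. Pads are 15 mm wide; open, the fingers measure 128 mm over their backs; the gripper's body (75 mm by 188 mm) begins 65 mm behind the grasp point.
Start: joints at [-1.242, 0.13, 1.488, -0, 1.523, -0.085], TCP at [0.241, -0.549, 0.193] pointing down, gripper open.
Joint ranges: [-2.96, 2.96], [-0.89, 2.26], [0.02, 2.5], [-1.34, 4.48], [0, 2.73], [-2.66, 2.66]. Speed limits (rad/s): [2.39, 2.39, 2.79, 3.14, 3.14, 3.14].

## Interface

Orientations are given as a rotation vector (axis times angle).
In Python, from plant import read_state, read_camera, camera_model, close_job gives the robot as it stands. The module is installed in compiled form; this text tells all that it offers.
- The arm moves only by the tool carry_out, never from a script. Its argument "moves" is a list of rows, each an object of numbers: "jaw": the finger opening in m, from 0 to 0.093; "dx", "dy", "dz": the shift along the tool's x, y, z in m; "yaw": the turn about the tool's z in rad. In form: [{"jaw": .., "dx": .., "dy": .., "dz": .., "yaw": ..}, ...]. A call has 1 to 8 rows; each row shifts and turns the commanded pose from where the row before left it, along the tool's axes as they then stand; what a row does not reach is not made up. A row lasts 1/8 s, in which the tool goes at most 62.5 mm and 10.7 degrees, less where a joint would pass 70% of its speed; a pose out of reach is approached as far as the arm can. A call is refused whole if a number of a shift passes 0.0625 or a number of a turn 0.188, either way. A call with a gripper value outside its range is refused whole. The fingers move at their own pace and stop on an object; "grip_force" is the grip in N (left out, the last holds). Time passes only in rows, so rows that do not move let the fingers close. It gives the time, the measured TCP pose, the force, the opening and the grip force at its end, in the units of the state.
- read_state(): the state, without advancing time (a new reading comes with each control period).
- read_camera(name): name is "scene" or "top"; returns the picture (384x512x3 uint8, red, green, blue); there is no depth.
- camera_model(name): a dict with "camera_matrix" (3x3 intrinsics, pixels), "k1" (the pictures are not rectified: a ray, as slopes to the right and down, at radius r is drawn at 1 + k1 r^2 times it, then the intrinsics apply), "view" (4x4, takes a point from world to camera coordinates). Camera axes: x right, y up, looking along -z (the intrinsics and any distortion apply to the point x, -y, -z); pixel columns grow to the right and rows downward; lengths in m; the calibration is good to about 2 mm. A picture is of the moment at which its call begins. camera_model takes no time and is no camera call.
- close_job(): hands the job in; it is judged then, once.
The state is a dict: "t": time; "q": joint angles; "dq": joint speeds; "joint_torque": joint torques, N m; "tool_pos": TCP position; "orientation": TCP orientation; "force": force on the tool from outside, world axes, zero at the start; "wrist_torque": the same for the moment, N m; "opening": finger opening in m; "gripper_force": force on a finger pad.
Only numpy, scipy, OpenCV 4.12 (cv2) and the standard library are available. Lean on these libraries where they do the work, as an engineer would, in place of code of your own. Each camera call takes 0.05 s, during which the arm holds its last target. There are 200 camera calls.

## Working session

There is one attempt and no reset: what is moved stays moved. The work goes in short steps, Python scripts to look and compute and a tool call to move; the robot and the scene stay as the last step left them, time stands still between calls to the robot, and variables do not carry over. Pictures are saved under pics/ and viewed, at most 14 in all, crops included, and the job is handed in when it is done.

Besides the shell and the picture viewer there is one more tool, called after ">>>" in YAML: its name, and indented under it one key for each argument. carry_out: Moves the arm, as the interface text tells. Its arguments: {"type":"object","properties":{"moves":{"type":"array","items":{"type":"object","properties":{"jaw":{"type":"number"},"dx":{"type":"number"},"dy":{"type":"number"},"dz":{"type":"number"},"yaw":{"type":"number"}}}},"grip_force":{"type":"number"}},"required":["moves"]}

```bash
mkdir -p pics; cat > h.py <<'E'
import numpy as np, cv2
from plant import *
def save(n,f):
    im=read_camera(n); cv2.imwrite('pics/'+f+'.png',im[:,:,::-1]); return im
def ray(n,u,v):
    m=camera_model(n);K=np.array(m['camera_matrix']);k1=m['k1'];V=np.array(m['view'])
    d=np.array([(u-K[0,2])/K[0,0],(v-K[1,2])/K[1,1]]);s=d.copy()
    for _ in range(20): s=d/(1+k1*(s@s))
    R=V[:3,:3];return -R.T@V[:3,3], R.T@np.array([s[0],-s[1],-1.])
def onz(n,u,v,z):
    o,d=ray(n,u,v);return (o+d*(z-o[2])/d[2])[:3]
def proj(n,p):
    m=camera_model(n);K=np.array(m['camera_matrix']);V=np.array(m['view'])
    c=V[:3,:3]@np.array(p)+V[:3,3];s=np.array([c[0],-c[1]])/-c[2];s=s*(1+m['k1']*(s@s))
    return K[0,0]*s[0]+K[0,2],K[1,1]*s[1]+K[1,2]
def yaw():
    R=cv2.Rodrigues(np.array(read_state()['orientation'],float))[0]
    return R
E
python3 - <<'E'
from h import *
for n in('scene','top'):
    im=save(n,n+'0'); m=camera_model(n);V=np.array(m['view']);print(n,-V[:3,:3].T@V[:3,3],V[:3,:3].round(2).tolist(),m['camera_matrix'],m['k1'])
print(read_state())
E
```

```text
scene [ 1.07806968 -0.85567816  0.77378126] [[0.85, 0.52, 0.01], [-0.31, 0.48, 0.82], [0.43, -0.7, 0.57]] [[366.3256245    0.         261.07475641]
 [  0.         366.3256245  191.2651372 ]
 [  0.           0.           1.        ]] -0.08588102263835322
top [0.44148432 0.01976974 1.75689699] [[-0.01, -1.0, 0.0], [1.0, -0.01, 0.05], [-0.05, 0.0, 1.0]] [[470.42213139   0.         260.0504701 ]
 [  0.         470.42213139 182.3519416 ]
 [  0.           0.           1.        ]] 0.050019022058009954
{'t': 0.1, 'q': array([-1.24240554e+00,  1.31067583e-01,  1.48916514e+00,  4.29075695e-05,
        1.52299514e+00, -8.53988438e-02]), 'dq': array([-0.0005349 , -0.00162921, -0.0037769 , -0.00073198,  0.00197048,
        0.00102488]), 'joint_torque': array([ 1.08801818e-03, -5.61342072e+01, -4.93096662e+01,  7.70946639e-02,
        2.91099463e-02, -3.56222051e-05]), 'tool_pos': array([ 0.2411087 , -0.54882512,  0.19230604]), 'orientation': array([-3.07300053e+00, -6.45014328e-01,  2.44355563e-04]), 'force': array([-0.59802604,  0.9353183 ,  0.15726677]), 'wrist_torque': array([ 0.01689086, -0.01924956, -0.00100464]), 'gripper_force': 0.0, 'opening': 0.09275559966831444}
```

View pics/top0.png

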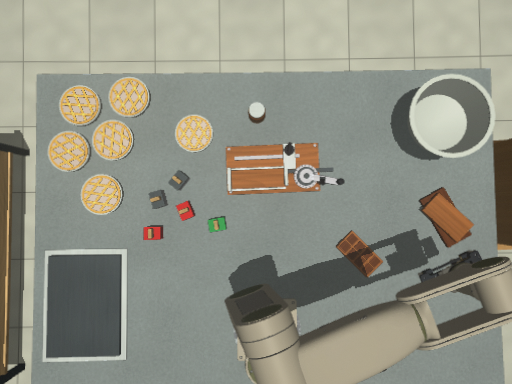

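View pics/scene0.png

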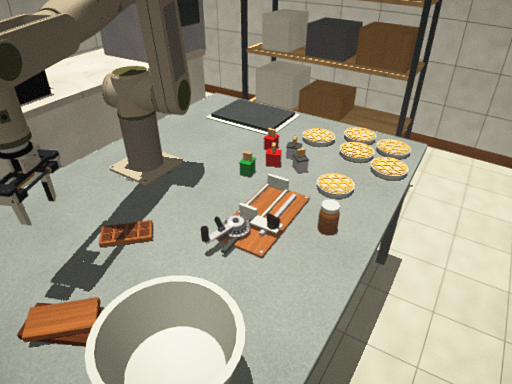

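```bash
python3 - <<'E'
from h import *
im=cv2.imread('pics/top0.png'); c=im[130:250,130:350]; c=cv2.resize(c,None,fx=3.6,fy=3.6,interpolation=cv2.INTER_CUBIC);cv2.imwrite('pics/topc.png',c)
im=cv2.imread('pics/scene0.png'); c=im[115:265,190:350]; c=cv2.resize(c,None,fx=4,fy=4,interpolation=cv2.INTER_CUBIC);cv2.imwrite('pics/scc.png',c)
E
```

```text
(no output)
```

View pics/topc.png

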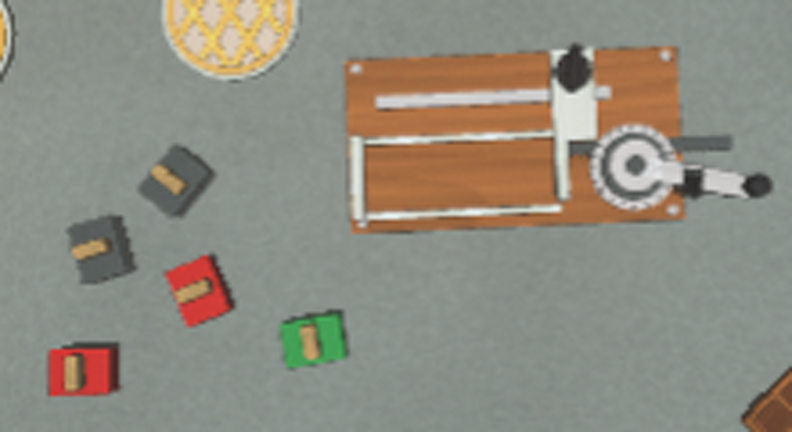

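View pics/scc.png

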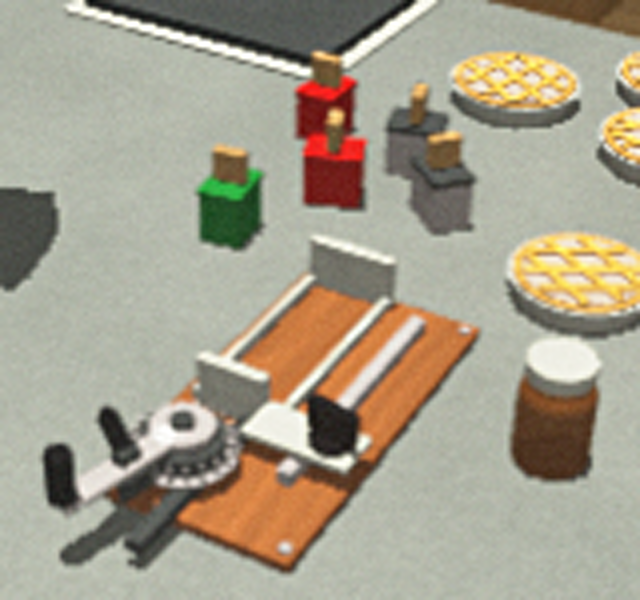

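```bash
cat >> h.py <<'E'
def tins(im):
    hsv=cv2.cvtColor(im,cv2.COLOR_RGB2HSV).astype(int);H,S,Vv=[hsv[...,i] for i in range(3)]
    out=[]
    wood=((H>8)&(H<28)&(S>70)&(Vv>110)).astype(np.uint8)
    n,l,st,ce=cv2.connectedComponentsWithStats(wood)
    for i in range(1,n):
        if 12<st[i,4]<140:
            r=cv2.minAreaRect(np.argwhere(l==i)[:,::-1].astype(np.float32))
            a=np.radians(r[2]); w,h=r[1]
            if w<h: a+=np.pi/2
            L=max(w,h); u,v=ce[i]; p=onz('top',u,v,.094)
            d=onz('top',u+5*np.cos(a),v+5*np.sin(a),.094)-p
            out.append((u,v,st[i,4],L,min(w,h),p,np.arctan2(d[1],d[0])))
    return out
E
python3 - <<'E'
from h import *
im=cv2.imread('pics/top0.png')[:,:,::-1].copy()
for u,v,a,L,w,p,g in tins(im): print(round(u),round(v),a,round(L,1),round(w,1),p.round(3),round(g,2), 'around',im[int(v)-5:int(v)+6,int(u)-5:int(u)+6].reshape(-1,3).min(0))
C=[onz('top',130+x/3.6,130+y/3.6,.012) for x,y in[(346,61),(678,47),(685,219),(352,233)]]
C=np.array(C);print(C.round(4),C.mean(0)); 
e=(C[0]-C[1]+C[3]-C[2])/2;f=(C[0]-C[3]+C[1]-C[2])/2;print('y dir',np.arctan2(e[1],e[0]),np.linalg.norm(e),'x dir',np.arctan2(f[1],f[0]),np.linalg.norm(f))
for nm,x,y,z in[('grip',758,186,.101),('axis',635,165,.065),('knob',573,68,.074),('walltop1',358,140,.062),('walltop2',358,217,.062),('fence',563,198,.062),('fence',557,140,.062)]:
    print(nm,onz('top',130+x/3.6,130+y/3.6,z).round(4))
# scene checks
for nm,x,y,z in[('grip',60,450,.101),('knob',332,403,.074)]: print(nm,onz('scene',190+x/4,115+y/4,z).round(4))
for nm,x,y in (('h1',421,88),('h2',444,137)): print(nm,onz('scene',190+x/4,115+y/4,.094).round(4))
E
```

```text
176 179 39 9.4 3.8 [0.544 0.314 0.094] -2.23 around [79 71 57]
154 199 36 9.2 3.5 [0.476 0.39  0.094] 1.88 around [84 75 59]
183 211 37 9.4 3.6 [0.433 0.291 0.094] 2.02 around [99 57 49]
216 224 34 9.0 3.6 [0.383 0.175 0.094] -2.98 around [60 81 58]
150 233 38 9.0 3.0 [0.355 0.408 0.094] -3.14 around [83 54 48]
504 247 78 14.0 5.0 [ 0.295 -0.824  0.094] 1.57 around [64 52 34]
[[ 0.6672  0.1423  0.012 ]
 [ 0.6774 -0.2016  0.012 ]
 [ 0.4992 -0.2055  0.012 ]
 [ 0.489   0.1377  0.012 ]] [ 0.58319425 -0.03176711  0.012     ]
y dir 1.6005573670234965 0.3436571152082085 x dir 0.023872923565073062 0.1782323734451932
grip [ 0.5277 -0.2659  0.101 ]
axis [ 0.5521 -0.1497  0.065 ]
knob [ 0.6493 -0.0886  0.074 ]
walltop1 [0.5809 0.1275 0.062 ]
walltop2 [0.5036 0.1282 0.062 ]
fence [ 0.5201 -0.0773  0.062 ]
fence [ 0.5784 -0.0722  0.062 ]
grip [ 0.537  -0.2647  0.101 ]
knob [ 0.6559 -0.0865  0.074 ]
h1 [0.4842 0.3937 0.094 ]
h2 [0.5523 0.3102 0.094 ]
```

```bash
cat >> h.py <<'E'
def go(x,y,z,th,step=.05):
    s=read_state();R=cv2.Rodrigues(np.array(s['orientation'],float))[0]
    t0=np.arctan2(R[1,0],R[0,0]);d=(th-t0+np.pi)%(2*np.pi)-np.pi
    D=np.array([x,y,z])-s['tool_pos'];c,si=np.cos(th),np.sin(th)
    b=np.array([c*D[0]+si*D[1],si*D[0]-c*D[1],-D[2]])
    n=int(np.ceil(np.linalg.norm(b)/step))
    print('t',round(s['t'],2),'pos',np.round(s['tool_pos'],4),'th',round(t0,3),'yaw',round(-d,3),'then tool shift',b.round(4),'rows',n,'each',(b/max(n,1)).round(4))
E
python3 -c "
from h import *
go(.544,.314,.19,.91)"
```

```text
t 0.1 pos [ 0.2411 -0.5488  0.1923] th 0.414 yaw -0.496 then tool shift [ 0.8671 -0.2904  0.0023] rows 19 each [ 0.0456 -0.0153  0.0001]
```

>>> carry_out:
  moves:
    - {"yaw": -0.165, "jaw": 0.06}
    - {"yaw": -0.165}
    - {"yaw": -0.166}
    - {"dx": 0.0456, "dy": -0.0153}
    - {"dx": 0.0456, "dy": -0.0153}
    - {"dx": 0.0456, "dy": -0.0153}
    - {"dx": 0.0456, "dy": -0.0153}
    - {"dx": 0.0456, "dy": -0.0153}

```text
invalid input at $.moves[0]: expected keys jaw, dx, dy, dz, yaw
```

>>> carry_out:
  moves:
    - {"dx": 0.0456, "dy": -0.0153}
    - {"dx": 0.0456, "dy": -0.0153}
    - {"dx": 0.0456, "dy": -0.0153}
    - {"dx": 0.0456, "dy": -0.0153}
    - {"dx": 0.0456, "dy": -0.0153}
    - {"dx": 0.0456, "dy": -0.0153}
    - {"dx": 0.0456, "dy": -0.0153}
    - {"dx": 0.0456, "dy": -0.0153}

```text
invalid input at $.moves[0]: expected keys jaw, dx, dy, dz, yaw
```

```bash
python3 -c "
from h import *
save('top','t1');im=save('scene','s1')
for z in tins(cv2.imread('pics/t1.png')[:,:,::-1].copy()): print(z)
go(.544,.314,.19,.91)"
```

```text
(np.float64(176.17948717948718), np.float64(179.30769230769232), np.int32(39), 9.399999618530273, 3.799999952316284, array([0.54357813, 0.31388537, 0.094     ]), np.float64(-2.225623606221506))
(np.float64(154.5), np.float64(198.66666666666666), np.int32(36), 9.17060375213623, 3.4785051345825195, array([0.47617135, 0.39018385, 0.094     ]), np.float64(1.882113012360672))
(np.float64(182.86486486486487), np.float64(210.51351351351352), np.int32(37), 9.391485214233398, 3.5777084827423096, array([0.43315684, 0.29069225, 0.094     ]), np.float64(2.0234499057843367))
(np.float64(215.84848484848484), np.float64(224.33333333333334), np.int32(33), 9.04194450378418, 3.6167776584625244, array([0.38308736, 0.17497851, 0.094     ]), np.float64(-2.982692427074036))
(np.float64(149.46153846153845), np.float64(233.3846153846154), np.int32(39), 9.0, 3.0, array([0.35470142, 0.4076466 , 0.094     ]), np.float64(-3.1390270559113036))
(np.float64(503.65), np.float64(246.7375), np.int32(80), 14.0, 5.0, array([ 0.29512176, -0.82430885,  0.094     ]), np.float64(1.5650113334644362))
t 0.2 pos [ 0.2412 -0.549   0.1926] th 0.414 yaw -0.496 then tool shift [ 0.8672 -0.2906  0.0026] rows 19 each [ 0.0456 -0.0153  0.0001]
```

View pics/t1.png

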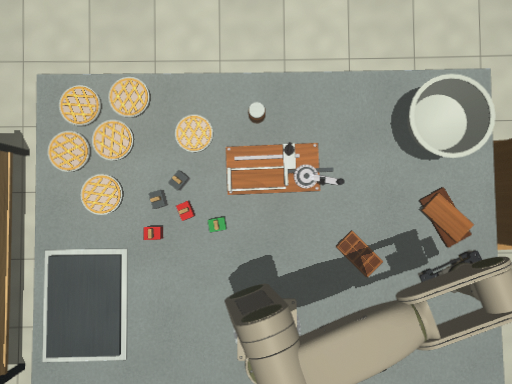

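The picture is unchanged, because each row must carry all five keys. The tins are still at (176,179) and (155,199).

>>> carry_out:
  moves:
    - {"yaw": -0.165, "jaw": 0.06, "dx": 0, "dy": 0, "dz": 0}
    - {"yaw": -0.165, "jaw": 0.06, "dx": 0, "dy": 0, "dz": 0}
    - {"yaw": -0.166, "jaw": 0.06, "dx": 0, "dy": 0, "dz": 0}
    - {"dx": 0.0456, "dy": -0.0153, "dz": 0, "yaw": 0, "jaw": 0.06}
    - {"dx": 0.0456, "dy": -0.0153, "dz": 0, "yaw": 0, "jaw": 0.06}
    - {"dx": 0.0456, "dy": -0.0153, "dz": 0, "yaw": 0, "jaw": 0.06}
    - {"dx": 0.0456, "dy": -0.0153, "dz": 0, "yaw": 0, "jaw": 0.06}
    - {"dx": 0.0456, "dy": -0.0153, "dz": 0, "yaw": 0, "jaw": 0.06}

```text
t: 1.2
tool_pos: [0.3211, -0.3209, 0.1931]
orientation: [2.822, 1.38, 0.0]
force: [1.2, -0.8, 0.4]
opening: 0.0599
gripper_force: 0.0
```

>>> carry_out:
  moves:
    - {"dx": 0.0456, "dy": -0.0153, "dz": 0, "yaw": 0, "jaw": 0.06}
    - {"dx": 0.0456, "dy": -0.0153, "dz": 0, "yaw": 0, "jaw": 0.06}
    - {"dx": 0.0456, "dy": -0.0153, "dz": 0, "yaw": 0, "jaw": 0.06}
    - {"dx": 0.0456, "dy": -0.0153, "dz": 0, "yaw": 0, "jaw": 0.06}
    - {"dx": 0.0456, "dy": -0.0153, "dz": 0, "yaw": 0, "jaw": 0.06}
    - {"dx": 0.0456, "dy": -0.0153, "dz": 0, "yaw": 0, "jaw": 0.06}
    - {"dx": 0.0456, "dy": -0.0153, "dz": 0, "yaw": 0, "jaw": 0.06}
    - {"dx": 0.0456, "dy": -0.0153, "dz": 0, "yaw": 0, "jaw": 0.06}

```text
t: 2.2
tool_pos: [0.4485, 0.0423, 0.1933]
orientation: [2.822, 1.38, 0.001]
force: [0.9, -0.9, 0.1]
opening: 0.0599
gripper_force: 0.0
```

```bash
python3 -c "
from h import *
save('top','t2')
for z in tins(cv2.imread('pics/t2.png')[:,:,::-1].copy()): print(np.round(z[:3]),z[5].round(3),round(z[6],2))
go(.544,.314,.12,.91)"
```

```text
[176. 179.  38.] [0.544 0.314 0.094] -2.26
[154. 199.  35.] [0.476 0.391 0.094] 1.88
[183. 211.  37.] [0.433 0.291 0.094] 2.02
[216. 224.  33.] [0.383 0.175 0.094] -2.98
[150. 233.  38.] [0.355 0.408 0.094] -3.14
[504. 247.  77.] [ 0.295 -0.824  0.094] 1.57
t 2.25 pos [0.4494 0.047  0.1932] th 0.912 yaw 0.002 then tool shift [ 0.2688 -0.0892  0.0732] rows 6 each [ 0.0448 -0.0149  0.0122]
```

>>> carry_out:
  moves:
    - {"dx": 0.0448, "dy": -0.0149, "dz": 0, "yaw": 0, "jaw": 0.06}
    - {"dx": 0.0448, "dy": -0.0149, "dz": 0.015, "yaw": 0, "jaw": 0.06}
    - {"dx": 0.0448, "dy": -0.0149, "dz": 0.015, "yaw": 0, "jaw": 0.06}
    - {"dx": 0.0448, "dy": -0.0149, "dz": 0.015, "yaw": 0, "jaw": 0.06}
    - {"dx": 0.0448, "dy": -0.0149, "dz": 0.015, "yaw": 0, "jaw": 0.06}
    - {"dx": 0.0448, "dy": -0.0149, "dz": 0.013, "yaw": 0, "jaw": 0.06}
    - {"dx": 0, "dy": 0, "dz": 0, "yaw": 0, "jaw": 0.06}

```text
t: 3.12
tool_pos: [0.5414, 0.3098, 0.1172]
orientation: [-2.82, -1.384, 0.006]
force: [-0.0, -0.5, -0.1]
opening: 0.06
gripper_force: 0.0
```

```bash
python3 -c "
from h import *
im=cv2.cvtColor(save('scene','s2'),cv2.COLOR_RGB2BGR)
go(.544,.314,.070,.91)
s=read_state();print(proj('scene',s['tool_pos']),proj('scene',[.544,.314,.094]))
u,v=map(int,proj('scene',[.544,.314,.094]))
c=im[v-60:v+40,u-70:u+70];cv2.imwrite('pics/s2c.png',cv2.resize(c,None,fx=5,fy=5,interpolation=cv2.INTER_CUBIC));print(u-70,v-60)
"
```

```text
t 3.17 pos [0.5417 0.3084 0.1184] th 0.912 yaw 0.002 then tool shift [ 0.0058 -0.0016  0.0484] rows 1 each [ 0.0058 -0.0016  0.0484]
(np.float64(298.79188910812144), np.float64(143.17797659532914)) (np.float64(299.54391486053515), np.float64(148.3234540380923))
229 88
```

View pics/s2c.png

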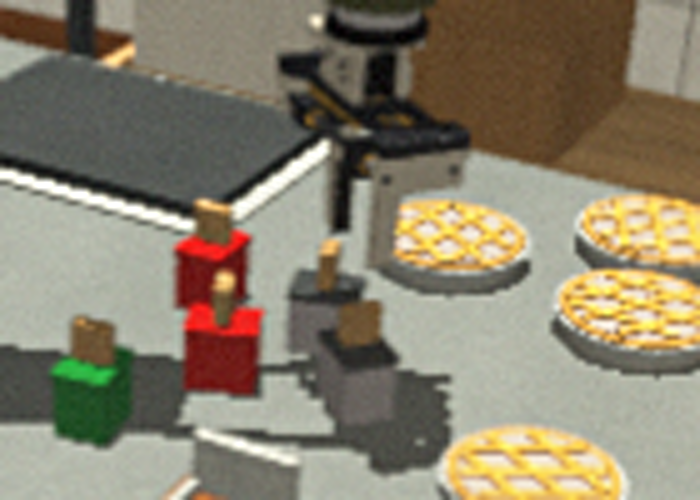

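The crop shows the open fingers above and behind tin A, with tips at about (340,228) and (378,265). The tin's handle top is at about (358,303), as predicted. The aim is good, so I descend.

>>> carry_out:
  moves:
    - {"dx": 0.004, "dy": -0.001, "dz": 0.018, "yaw": 0, "jaw": 0.06}
    - {"dx": 0, "dy": 0, "dz": 0.018, "yaw": 0, "jaw": 0.06}
    - {"dx": 0, "dy": 0, "dz": 0.016, "yaw": 0, "jaw": 0.06}
    - {"dx": 0, "dy": 0, "dz": 0, "yaw": 0, "jaw": 0.03}
    - {"dx": 0, "dy": 0, "dz": 0, "yaw": 0, "jaw": 0.0}
    - {"dx": 0, "dy": 0, "dz": 0, "yaw": 0, "jaw": 0.0}
    - {"dx": 0, "dy": 0, "dz": 0, "yaw": 0, "jaw": 0.0}
    - {"dx": 0, "dy": 0, "dz": 0, "yaw": 0, "jaw": 0.0}
  grip_force: 30

```text
t: 4.18
tool_pos: [0.5445, 0.3117, 0.0686]
orientation: [-2.822, -1.38, -0.001]
force: [-0.1, -0.1, 0.5]
opening: 0.0149
gripper_force: 0.0
```

```bash
python3 -c "
from h import *
s=read_state();print(s['force'],s['opening'],s['gripper_force'],s['tool_pos'])
im=cv2.cvtColor(save('scene','s3'),cv2.COLOR_RGB2BGR)
c=im[88:188,229:369];cv2.imwrite('pics/s3c.png',cv2.resize(c,None,fx=5,fy=5,interpolation=cv2.INTER_CUBIC))
"
```

```text
[-0.12678866 -0.14746309  0.45600997] 0.014928679698998904 0.0 [0.54452774 0.31168724 0.06863806]
```

View pics/s3c.png

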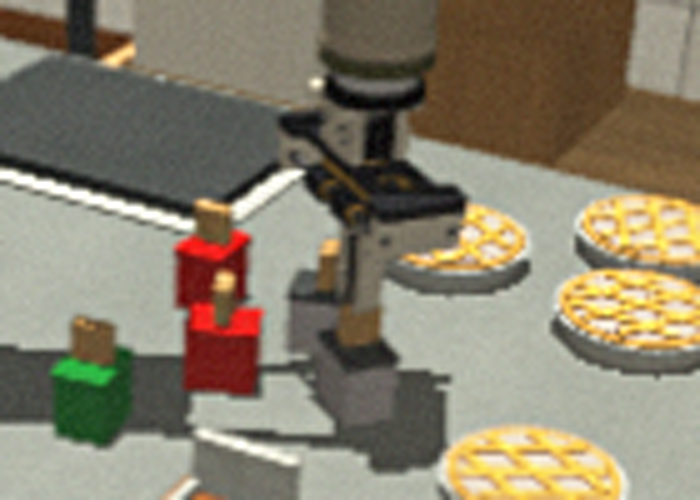

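The fingers only overlap the top of the handle, with tips at crop row ~318 and the lid at ~345. I open, go lower and regrip.

>>> carry_out:
  moves:
    - {"dx": 0, "dy": 0, "dz": 0, "yaw": 0, "jaw": 0.04}
    - {"dx": 0, "dy": 0, "dz": 0, "yaw": 0, "jaw": 0.04}
    - {"dx": 0, "dy": 0, "dz": 0.007, "yaw": 0, "jaw": 0.04}
    - {"dx": 0, "dy": 0, "dz": 0.005, "yaw": 0, "jaw": 0.04}
    - {"dx": 0, "dy": 0, "dz": 0, "yaw": 0, "jaw": 0.04}

```text
t: 4.85
tool_pos: [0.5435, 0.3112, 0.0551]
orientation: [-2.822, -1.38, 0.003]
force: [-0.4, -0.7, 0.1]
opening: 0.0401
gripper_force: 0.0
```

>>> carry_out:
  moves:
    - {"dx": 0, "dy": 0, "dz": 0, "yaw": 0, "jaw": 0.0}
    - {"dx": 0, "dy": 0, "dz": 0, "yaw": 0, "jaw": 0.0}
    - {"dx": 0, "dy": 0, "dz": 0, "yaw": 0, "jaw": 0.0}
    - {"dx": 0, "dy": 0, "dz": 0, "yaw": 0, "jaw": 0.0}
    - {"dx": 0, "dy": 0, "dz": 0, "yaw": 0, "jaw": 0.0}

```text
t: 5.48
tool_pos: [0.5445, 0.3116, 0.0565]
orientation: [-2.822, -1.38, -0.001]
force: [0.2, 0.8, 1.5]
opening: 0.0135
gripper_force: 29.9
```

```bash
python3 -c "
from h import *
f=lambda x,y,z:onz('top',130+(x+.5)/3.6-.5,130+(y+.5)/3.6-.5,z)
a=(f(365,141,.024)+f(365,216,.024))/2;b=(f(553,133,.024)+f(553,209,.024))/2
w=(f(358,138,.062)+f(358,217,.062))/2
print(a,b,np.arctan2(*(a-b)[1::-1]),w, f(635,165,.065),f(606,165,.05))
# higher accuracy: white lips in raw image at columns
im=cv2.imread('pics/top0.png').astype(int)
for u in (240,260,275):
  col=im[140:200,u].min(1);print(u,[(140+i,c) for i,c in enumerate(col) if c>120])
go(.5455,.100,.14,1.598)
"
```

```text
[0.54575349 0.12438348 0.024     ] [ 0.5510725  -0.06838587  0.024     ] 1.5983819587003145 [0.54456215 0.12909237 0.062     ] [ 0.55343033 -0.148422    0.065     ] [ 0.5547885  -0.12065498  0.05      ]
240 [(140, np.int64(133)), (141, np.int64(132)), (142, np.int64(136)), (143, np.int64(136)), (144, np.int64(138)), (145, np.int64(129)), (156, np.int64(149)), (157, np.int64(203)), (158, np.int64(204)), (159, np.int64(192)), (168, np.int64(206)), (169, np.int64(219)), (189, np.int64(222)), (190, np.int64(210)), (195, np.int64(139)), (196, np.int64(139)), (197, np.int64(140)), (198, np.int64(141)), (199, np.int64(140))]
260 [(140, np.int64(138)), (141, np.int64(137)), (142, np.int64(136)), (143, np.int64(137)), (144, np.int64(131)), (155, np.int64(126)), (156, np.int64(204)), (157, np.int64(205)), (158, np.int64(194)), (167, np.int64(184)), (168, np.int64(205)), (188, np.int64(223)), (189, np.int64(215)), (194, np.int64(138)), (195, np.int64(136)), (196, np.int64(136)), (197, np.int64(136)), (198, np.int64(135)), (199, np.int64(136))]
275 [(140, np.int64(140)), (141, np.int64(138)), (142, np.int64(136)), (143, np.int64(132)), (155, np.int64(201)), (156, np.int64(202)), (157, np.int64(195)), (158, np.int64(129)), (167, np.int64(199)), (187, np.int64(124)), (188, np.int64(199)), (193, np.int64(133)), (194, np.int64(137)), (195, np.int64(135)), (196, np.int64(135)), (197, np.int64(135)), (198, np.int64(135)), (199, np.int64(136))]
t 5.47 pos [0.5445 0.3116 0.0565] th 0.91 yaw -0.688 then tool shift [-0.2116 -0.0047 -0.0835] rows 5 each [-0.0423 -0.0009 -0.0167]
```

>>> carry_out:
  moves:
    - {"dx": 0, "dy": 0, "dz": -0.02, "yaw": 0, "jaw": 0.0}
    - {"dx": 0, "dy": 0, "dz": -0.035, "yaw": 0, "jaw": 0.0}
    - {"dx": 0, "dy": 0, "dz": -0.035, "yaw": 0, "jaw": 0.0}
    - {"dx": 0, "dy": 0, "dz": 0, "yaw": -0.17, "jaw": 0.0}
    - {"dx": 0, "dy": 0, "dz": 0, "yaw": -0.17, "jaw": 0.0}
    - {"dx": 0, "dy": 0, "dz": 0, "yaw": -0.17, "jaw": 0.0}
    - {"dx": 0, "dy": 0, "dz": 0, "yaw": -0.17, "jaw": 0.0}
    - {"dx": 0, "dy": 0, "dz": 0, "yaw": 0, "jaw": 0.0}

```text
t: 6.48
tool_pos: [0.5442, 0.3115, 0.1468]
orientation: [-2.201, -2.241, 0.0]
force: [0.1, -0.5, -3.8]
opening: 0.0135
gripper_force: 29.9
```

```bash
python3 -c "
from h import *
s=read_state();print(s['force'],s['opening'])
go(.5455,.100,.14,1.598)
"
```

```text
[ 0.10586259 -0.5337482  -3.75700794] 0.013492738001260343
t 6.47 pos [0.5442 0.3115 0.1468] th 1.589 yaw -0.009 then tool shift [-0.2114 -0.0044  0.0068] rows 5 each [-0.0423 -0.0009  0.0014]
```

>>> carry_out:
  moves:
    - {"dx": 0, "dy": 0, "dz": 0, "yaw": -0.009, "jaw": 0.0}
    - {"dx": -0.044, "dy": -0.0007, "dz": 0, "yaw": 0, "jaw": 0.0}
    - {"dx": -0.044, "dy": -0.0007, "dz": 0, "yaw": 0, "jaw": 0.0}
    - {"dx": -0.044, "dy": -0.0007, "dz": 0, "yaw": 0, "jaw": 0.0}
    - {"dx": -0.044, "dy": -0.0007, "dz": 0, "yaw": 0, "jaw": 0.0}
    - {"dx": -0.044, "dy": -0.0007, "dz": 0.015, "yaw": 0, "jaw": 0.0}
    - {"dx": 0, "dy": 0, "dz": 0.025, "yaw": 0, "jaw": 0.0}
    - {"dx": 0, "dy": 0, "dz": 0, "yaw": 0, "jaw": 0.0}

```text
t: 7.48
tool_pos: [0.545, 0.0909, 0.1042]
orientation: [-2.191, -2.247, 0.005]
force: [-0.3, 0.9, -4.9]
opening: 0.0136
gripper_force: 30.0
```

```bash
python3 -c "
from h import *
go(.5466,.092,.0685,1.598)
im=cv2.cvtColor(save('scene','s4'),cv2.COLOR_RGB2BGR)
c=im[120:240,210:350];cv2.imwrite('pics/s4c.png',cv2.resize(c,None,fx=5,fy=5,interpolation=cv2.INTER_CUBIC))
save('top','t4')
"
```

```text
t 7.47 pos [0.545  0.0909 0.1042] th 1.596 yaw -0.002 then tool shift [0.0011 0.0016 0.0357] rows 1 each [0.0011 0.0016 0.0357]
```

View pics/s4c.png

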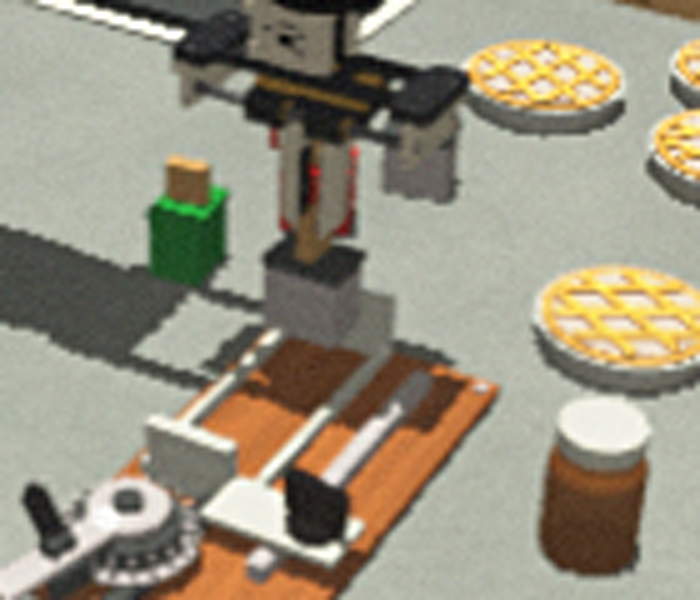

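The picture shows tin A upright over the channel's wall end at crop (315,300), squared up with the lips. I lower it.

>>> carry_out:
  moves:
    - {"dx": 0.0, "dy": 0.0016, "dz": 0.012, "yaw": 0, "jaw": 0.0}
    - {"dx": 0, "dy": 0, "dz": 0.012, "yaw": 0, "jaw": 0.0}
    - {"dx": 0, "dy": 0, "dz": 0.006, "yaw": 0, "jaw": 0.0}
    - {"dx": 0, "dy": 0, "dz": 0.004, "yaw": 0, "jaw": 0.0}
    - {"dx": 0, "dy": 0, "dz": 0, "yaw": 0, "jaw": 0.0}

```text
t: 8.2
tool_pos: [0.5483, 0.0916, 0.0719]
orientation: [-2.19, -2.252, 0.001]
force: [0.5, 0.8, -4.0]
opening: 0.0139
gripper_force: 30.0
```

>>> carry_out:
  moves:
    - {"dx": 0.0, "dy": -0.001, "dz": 0.003, "yaw": 0, "jaw": 0.0}
    - {"dx": 0.003, "dy": 0, "dz": 0, "yaw": 0, "jaw": 0.0}
    - {"dx": 0.003, "dy": 0, "dz": 0, "yaw": 0, "jaw": 0.0}
    - {"dx": 0, "dy": 0, "dz": 0, "yaw": 0, "jaw": 0.0}

```text
t: 8.7
tool_pos: [0.5473, 0.0979, 0.0693]
orientation: [-2.19, -2.253, -0.0]
force: [0.0, 0.2, -4.5]
opening: 0.0136
gripper_force: 30.0
```

>>> carry_out:
  moves:
    - {"dx": 0.0, "dy": 0, "dz": 0.0015, "yaw": 0, "jaw": 0.0}
    - {"dx": 0.002, "dy": 0, "dz": 0.0, "yaw": 0, "jaw": 0.0}
    - {"dx": 0.0, "dy": 0, "dz": 0.0, "yaw": 0, "jaw": 0.0}

```text
t: 9.07
tool_pos: [0.5485, 0.099, 0.0692]
orientation: [2.189, 2.251, 0.002]
force: [-2.4, -3.6, 5.8]
opening: 0.0135
gripper_force: 30.0
```

>>> carry_out:
  moves:
    - {"dx": 0.0, "dy": 0, "dz": -0.001, "yaw": 0, "jaw": 0.03}
    - {"dx": 0.0, "dy": 0, "dz": 0.0, "yaw": 0, "jaw": 0.05}
    - {"dx": 0.0, "dy": 0, "dz": 0.0, "yaw": 0, "jaw": 0.05}
    - {"dx": 0.0, "dy": 0, "dz": -0.03, "yaw": 0, "jaw": 0.05}
    - {"dx": 0.0, "dy": 0, "dz": -0.04, "yaw": 0, "jaw": 0.05}
    - {"dx": 0.0, "dy": 0, "dz": -0.04, "yaw": 0, "jaw": 0.05}
    - {"dx": 0.0, "dy": 0, "dz": -0.02, "yaw": 0, "jaw": 0.05}

```text
t: 9.95
tool_pos: [0.5484, 0.0997, 0.2013]
orientation: [2.189, 2.251, 0.004]
force: [1.3, 0.8, -0.4]
opening: 0.0501
gripper_force: 0.0
```

```bash
python3 -c "
from h import *
save('top','t5')
for z in tins(cv2.imread('pics/t5.png')[:,:,::-1].copy()): print(np.round(z[:3]),z[5].round(3),round(z[6],2))
go(.478,.389,.19,1.88)"
```

```text
[154. 199.  34.] [0.476 0.391 0.094] 1.88
[183. 211.  37.] [0.433 0.291 0.094] 2.02
[216. 225.  27.] [0.382 0.174 0.094] -2.98
[149. 233.  39.] [0.355 0.408 0.094] -3.14
[504. 247.  77.] [ 0.295 -0.824  0.094] 1.57
t 10.0 pos [0.5492 0.0998 0.2032] th 1.599 yaw -0.281 then tool shift [0.2972 0.0202 0.0132] rows 6 each [0.0495 0.0034 0.0022]
```

>>> carry_out:
  moves:
    - {"dx": 0.0, "dy": 0, "dz": 0, "yaw": -0.14, "jaw": 0.055}
    - {"dx": 0.0, "dy": 0, "dz": 0.0, "yaw": -0.141, "jaw": 0.055}
    - {"dx": 0.0495, "dy": 0.0034, "dz": 0.002, "yaw": 0, "jaw": 0.055}
    - {"dx": 0.0495, "dy": 0.0034, "dz": 0.002, "yaw": 0, "jaw": 0.055}
    - {"dx": 0.0495, "dy": 0.0034, "dz": 0.002, "yaw": 0, "jaw": 0.055}
    - {"dx": 0.0495, "dy": 0.0034, "dz": 0.002, "yaw": 0, "jaw": 0.055}
    - {"dx": 0.0495, "dy": 0.0034, "dz": 0.02, "yaw": 0, "jaw": 0.055}
    - {"dx": 0.0495, "dy": 0.0034, "dz": 0.04, "yaw": 0, "jaw": 0.055}

```text
t: 11.0
tool_pos: [0.4768, 0.3899, 0.1312]
orientation: [1.852, 2.536, 0.004]
force: [0.7, 0.4, -0.6]
opening: 0.0552
gripper_force: 0.0
```

```bash
python3 -c "
from h import *
go(.477,.390,.056,1.88)"
```

```text
t 11.0 pos [0.4768 0.3899 0.1312] th 1.88 yaw -0.0 then tool shift [0.0001 0.0002 0.0752] rows 2 each [0.     0.0001 0.0376]
```

>>> carry_out:
  moves:
    - {"dx": 0.0, "dy": 0, "dz": 0.025, "yaw": 0, "jaw": 0.055}
    - {"dx": 0.0, "dy": 0, "dz": 0.025, "yaw": 0, "jaw": 0.055}
    - {"dx": 0, "dy": 0, "dz": 0.015, "yaw": 0, "jaw": 0.05}
    - {"dx": 0, "dy": 0, "dz": 0.009, "yaw": 0, "jaw": 0.04}
    - {"dx": 0, "dy": 0, "dz": 0, "yaw": 0, "jaw": 0}
    - {"dx": 0, "dy": 0, "dz": 0, "yaw": 0, "jaw": 0}
    - {"dx": 0, "dy": 0, "dz": 0, "yaw": 0, "jaw": 0}
    - {"dx": 0, "dy": 0, "dz": 0, "yaw": 0, "jaw": 0}

```text
t: 12.0
tool_pos: [0.4776, 0.3883, 0.0587]
orientation: [1.853, 2.536, 0.004]
force: [1.1, 0.7, 2.2]
opening: 0.0139
gripper_force: 29.9
```

```bash
python3 -c "
from h import *
im=cv2.cvtColor(save('scene','s6'),cv2.COLOR_RGB2BGR)
c=im[100:220,210:350];cv2.imwrite('pics/s6c.png',cv2.resize(c,None,fx=5,fy=5,interpolation=cv2.INTER_CUBIC))
go(.547,.047,.15,1.598)"
```

```text
t 12.05 pos [0.4776 0.3883 0.0587] th 1.88 yaw 0.282 then tool shift [-0.3431  0.0601 -0.0913] rows 8 each [-0.0429  0.0075 -0.0114]
```

View pics/s6c.png

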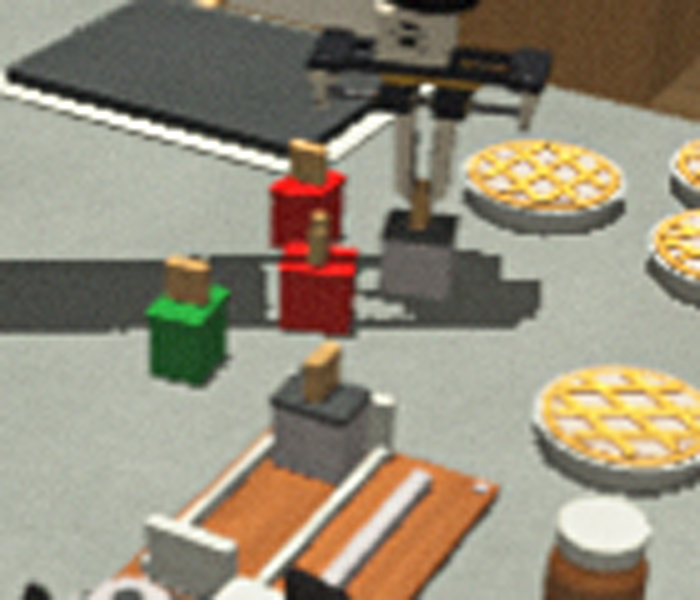

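Tin A stands in the channel against the wall at crop (320,430), and tin B is gripped at (420,255). I lift B over A.

>>> carry_out:
  moves:
    - {"dx": 0.0, "dy": 0, "dz": -0.025, "yaw": 0, "jaw": 0}
    - {"dx": 0.0, "dy": 0, "dz": -0.035, "yaw": 0, "jaw": 0}
    - {"dx": 0.0, "dy": 0, "dz": -0.035, "yaw": 0, "jaw": 0}
    - {"dx": 0.0, "dy": 0, "dz": -0.033, "yaw": 0, "jaw": 0}
    - {"dx": 0.0, "dy": 0, "dz": 0, "yaw": 0.141, "jaw": 0}
    - {"dx": 0.0, "dy": 0, "dz": 0, "yaw": 0.141, "jaw": 0}
    - {"dx": -0.0429, "dy": 0.0075, "dz": 0, "yaw": 0, "jaw": 0}
    - {"dx": -0.0429, "dy": 0.0075, "dz": 0, "yaw": 0, "jaw": 0}

```text
t: 13.05
tool_pos: [0.4931, 0.3014, 0.1843]
orientation: [-2.189, -2.252, 0.004]
force: [0.8, -0.5, -3.7]
opening: 0.0139
gripper_force: 30.0
```

>>> carry_out:
  moves:
    - {"dx": -0.0429, "dy": 0.0075, "dz": 0, "yaw": 0, "jaw": 0}
    - {"dx": -0.0429, "dy": 0.0075, "dz": 0, "yaw": 0, "jaw": 0}
    - {"dx": -0.0429, "dy": 0.0075, "dz": 0, "yaw": 0, "jaw": 0}
    - {"dx": -0.0429, "dy": 0.0075, "dz": 0, "yaw": 0, "jaw": 0}
    - {"dx": -0.0429, "dy": 0.0075, "dz": 0, "yaw": 0, "jaw": 0}
    - {"dx": -0.0429, "dy": 0.0075, "dz": 0, "yaw": 0, "jaw": 0}
    - {"dx": -0.009, "dy": 0.0, "dz": 0, "yaw": 0, "jaw": 0}
    - {"dx": 0, "dy": 0, "dz": 0, "yaw": 0, "jaw": 0}

```text
t: 14.05
tool_pos: [0.5456, 0.037, 0.1848]
orientation: [-2.192, -2.249, 0.001]
force: [0.3, -0.3, -4.9]
opening: 0.0138
gripper_force: 30.0
```

```bash
python3 -c "
from h import *
print(read_state()['force'])
go(.548,.038,.071,1.598)
save('top','t7')
for z in tins(cv2.imread('pics/t7.png')[:,:,::-1].copy()): print(np.round(z[:3]),z[5].round(3),round(z[6],2))
"
```

```text
[ 0.32699597 -0.29180585 -4.9450132 ]
t 14.05 pos [0.5456 0.037  0.1848] th 1.596 yaw -0.002 then tool shift [0.0009 0.0025 0.1138] rows 3 each [0.0003 0.0008 0.0379]
[276. 148.  87.] [ 0.652 -0.039  0.094] 1.56
[281. 162.  29.] [ 0.602 -0.058  0.094] -2.96
[241. 192.  23.] [0.496 0.087 0.094] 1.56
[252. 190.  16.] [0.501 0.045 0.094] 1.56
[183. 211.  37.] [0.433 0.291 0.094] 2.02
[216. 224.  33.] [0.383 0.175 0.094] -2.98
[149. 233.  39.] [0.355 0.408 0.094] -3.14
[504. 247.  77.] [ 0.295 -0.824  0.094] 1.57
```

>>> carry_out:
  moves:
    - {"dx": 0, "dy": 0.0025, "dz": 0.03, "yaw": 0, "jaw": 0}
    - {"dx": 0, "dy": 0, "dz": 0.035, "yaw": 0, "jaw": 0}
    - {"dx": 0, "dy": 0, "dz": 0.025, "yaw": 0, "jaw": 0}
    - {"dx": 0, "dy": 0, "dz": 0.012, "yaw": 0, "jaw": 0}
    - {"dx": 0, "dy": 0, "dz": 0.008, "yaw": 0, "jaw": 0}
    - {"dx": 0, "dy": 0, "dz": 0, "yaw": 0, "jaw": 0}

```text
t: 14.85
tool_pos: [0.5488, 0.0377, 0.0757]
orientation: [2.191, 2.252, 0.0]
force: [-0.4, 0.5, -3.3]
opening: 0.0135
gripper_force: 30.0
```

>>> carry_out:
  moves:
    - {"dx": 0, "dy": 0, "dz": 0.003, "yaw": 0, "jaw": 0}
    - {"dx": 0, "dy": 0, "dz": 0.0015, "yaw": 0, "jaw": 0}
    - {"dx": 0, "dy": 0, "dz": 0, "yaw": 0, "jaw": 0}

```text
t: 15.22
tool_pos: [0.5488, 0.0373, 0.0712]
orientation: [2.191, 2.251, 0.0]
force: [0.1, -0.9, -3.8]
opening: 0.0136
gripper_force: 30.0
```

Near the floor, so I slide towards tin A in small steps.

>>> carry_out:
  moves:
    - {"dx": 0, "dy": 0, "dz": 0.001, "yaw": 0, "jaw": 0}
    - {"dx": 0.003, "dy": 0, "dz": 0, "yaw": 0, "jaw": 0}
    - {"dx": 0.003, "dy": 0, "dz": 0, "yaw": 0, "jaw": 0}
    - {"dx": 0.003, "dy": 0, "dz": 0, "yaw": 0, "jaw": 0}
    - {"dx": 0, "dy": 0, "dz": 0, "yaw": 0, "jaw": 0}

```text
t: 15.85
tool_pos: [0.549, 0.0467, 0.0705]
orientation: [2.19, 2.251, 0.002]
force: [-0.1, 0.1, 2.5]
opening: 0.0138
gripper_force: 30.0
```

>>> carry_out:
  moves:
    - {"dx": 0.002, "dy": 0, "dz": 0.0005, "yaw": 0, "jaw": 0}
    - {"dx": 0.002, "dy": 0, "dz": 0, "yaw": 0, "jaw": 0}
    - {"dx": 0, "dy": 0, "dz": 0, "yaw": 0, "jaw": 0}

```text
t: 16.23
tool_pos: [0.5491, 0.0495, 0.071]
orientation: [2.19, 2.25, 0.0]
force: [-1.9, -5.3, 10.4]
opening: 0.0139
gripper_force: 30.0
```

>>> carry_out:
  moves:
    - {"dx": -0.001, "dy": 0, "dz": -0.001, "yaw": 0, "jaw": 0.03}
    - {"dx": 0.0, "dy": 0, "dz": 0.0, "yaw": 0, "jaw": 0.05}
    - {"dx": 0.0, "dy": 0, "dz": 0.0, "yaw": 0, "jaw": 0.05}
    - {"dx": 0.0, "dy": 0, "dz": -0.03, "yaw": 0, "jaw": 0.05}
    - {"dx": 0.0, "dy": 0, "dz": -0.04, "yaw": 0, "jaw": 0.05}
    - {"dx": 0.0, "dy": 0, "dz": -0.03, "yaw": 0, "jaw": 0}
    - {"dx": 0, "dy": 0, "dz": 0, "yaw": 0.118, "jaw": 0}
    - {"dx": 0, "dy": 0, "dz": 0, "yaw": 0.118, "jaw": 0}

```text
t: 17.23
tool_pos: [0.5486, 0.0495, 0.171]
orientation: [2.444, 1.973, 0.001]
force: [-0.5, 0.1, 0.3]
opening: 0.0247
gripper_force: 0.0
```

```bash
python3 -c "
from h import *
go(.4877,-.1939,.15,1.364)
im=cv2.cvtColor(save('scene','s8'),cv2.COLOR_RGB2BGR)
"
```

```text
t 17.23 pos [0.5486 0.0495 0.171 ] th 1.358 yaw -0.006 then tool shift [-0.2507 -0.0096  0.021 ] rows 6 each [-0.0418 -0.0016  0.0035]
```

>>> carry_out:
  moves:
    - {"dx": -0.0418, "dy": -0.0016, "dz": 0, "yaw": -0.006, "jaw": 0}
    - {"dx": -0.0418, "dy": -0.0016, "dz": 0, "yaw": 0, "jaw": 0}
    - {"dx": -0.0418, "dy": -0.0016, "dz": 0, "yaw": 0, "jaw": 0}
    - {"dx": -0.0418, "dy": -0.0016, "dz": 0.01, "yaw": 0, "jaw": 0}
    - {"dx": -0.0418, "dy": -0.0016, "dz": 0.02, "yaw": 0, "jaw": 0}
    - {"dx": -0.0418, "dy": -0.0016, "dz": 0.025, "yaw": 0, "jaw": 0}
    - {"dx": 0, "dy": 0, "dz": 0, "yaw": 0, "jaw": 0}
    - {"dx": 0, "dy": 0, "dz": 0, "yaw": 0, "jaw": 0}

```text
t: 18.27
tool_pos: [0.4882, -0.1939, 0.1156]
orientation: [-2.434, -1.985, -0.001]
force: [-0.4, 0.8, 0.2]
opening: 0.0007
gripper_force: 0.0
```

```bash
python3 -c "
from h import *
go(.4877,-.1939,.07,1.364)
a=cv2.cvtColor(save('scene','s9'),cv2.COLOR_RGB2BGR)[135:265,185:305];b=cv2.cvtColor(save('top','t9'),cv2.COLOR_RGB2BGR)[130:230,220:360]
cv2.imwrite('pics/c9.png',np.hstack([cv2.resize(a,(420,455),interpolation=cv2.INTER_CUBIC),cv2.copyMakeBorder(cv2.resize(b,(378,270),interpolation=cv2.INTER_CUBIC),0,185,0,0,cv2.BORDER_CONSTANT)]))
"
```

```text
t 18.27 pos [ 0.4882 -0.1939  0.1156] th 1.368 yaw 0.004 then tool shift [-0.0001 -0.0005  0.0456] rows 1 each [-0.0001 -0.0005  0.0456]
```

View pics/c9.png

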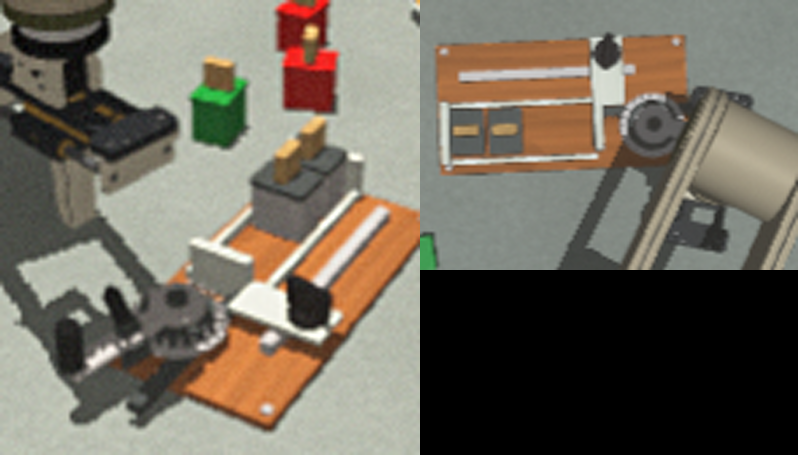

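Both tins stand in a row in the channel at left panel (270–330,170–220). The lever leans to −x at (115,310), and the shut gripper is on its −x side. I go down and push it over.

>>> carry_out:
  moves:
    - {"dx": 0, "dy": 0, "dz": 0.02, "yaw": 0, "jaw": 0}
    - {"dx": 0, "dy": 0, "dz": 0.02, "yaw": 0, "jaw": 0}
    - {"dx": 0, "dy": 0, "dz": 0.004, "yaw": 0, "jaw": 0}
    - {"dx": 0, "dy": 0.01, "dz": 0, "yaw": 0, "jaw": 0}
    - {"dx": 0, "dy": 0.01, "dz": 0, "yaw": 0, "jaw": 0}
    - {"dx": 0, "dy": 0.008, "dz": 0, "yaw": 0, "jaw": 0}
    - {"dx": 0, "dy": 0.007, "dz": 0, "yaw": 0, "jaw": 0}

```text
t: 19.25
tool_pos: [0.5234, -0.2016, 0.0719]
orientation: [2.435, 1.985, 0.0]
force: [-0.2, -0.1, -0.1]
opening: 0.0009
gripper_force: 0.0
```

>>> carry_out:
  moves:
    - {"dx": 0, "dy": 0.006, "dz": 0, "yaw": 0, "jaw": 0}
    - {"dx": 0, "dy": 0.005, "dz": 0, "yaw": 0, "jaw": 0}
    - {"dx": 0, "dy": 0.0, "dz": 0, "yaw": 0, "jaw": 0}

```text
t: 19.62
tool_pos: [0.5334, -0.2036, 0.0714]
orientation: [-2.435, -1.985, 0.0]
force: [0.3, 1.0, -1.3]
opening: 0.0007
gripper_force: 0.0
```

```bash
python3 -c "
from h import *
go(.4877,-.1939,.07,1.364)
a=cv2.cvtColor(save('scene','s10'),cv2.COLOR_RGB2BGR)[165:265,185:285]
cv2.imwrite('pics/c10.png',cv2.resize(a,(600,600),interpolation=cv2.INTER_CUBIC))
"
```

```text
t 19.62 pos [ 0.5334 -0.2036  0.0714] th 1.368 yaw 0.004 then tool shift [ 0.0001 -0.0467  0.0014] rows 1 each [ 0.0001 -0.0467  0.0014]
```

View pics/c10.png

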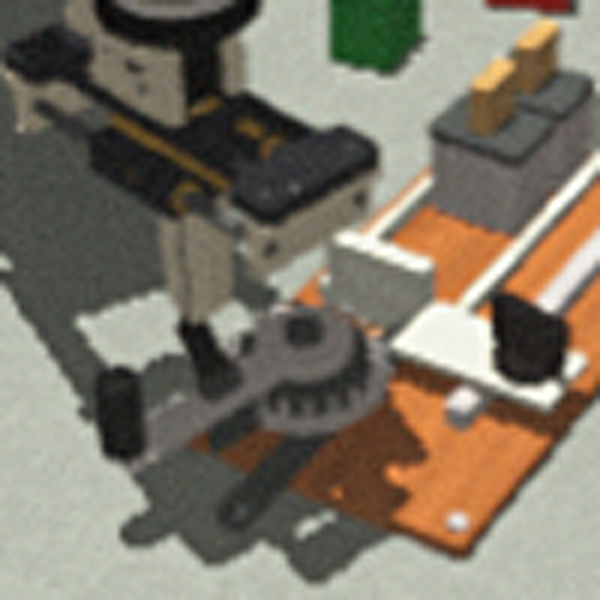

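>>> carry_out:
  moves:
    - {"dx": 0, "dy": -0.015, "dz": 0, "yaw": 0, "jaw": 0}
    - {"dx": 0, "dy": -0.02, "dz": 0, "yaw": 0, "jaw": 0}
    - {"dx": 0, "dy": -0.01, "dz": 0, "yaw": 0, "jaw": 0}
    - {"dx": 0, "dy": 0, "dz": 0.012, "yaw": 0, "jaw": 0}
    - {"dx": 0, "dy": 0, "dz": 0, "yaw": 0, "jaw": 0}

```text
t: 20.3
tool_pos: [0.4885, -0.1941, 0.0581]
orientation: [-2.434, -1.984, 0.001]
force: [0.3, 0.6, 0.1]
opening: 0.0003
gripper_force: 0.0
```

```bash
python3 -c "
from h import *
s=read_state();p=s['tool_pos'];print(p,s['force']);print([ (k,proj('scene',p+np.array([0,0,k]))) for k in(0,.01,.02,.03)],185,165)
a=cv2.cvtColor(save('scene','s11'),cv2.COLOR_RGB2BGR)[165:265,185:285]
cv2.imwrite('pics/c11.png',cv2.resize(a,(600,600),interpolation=cv2.INTER_CUBIC))
"
```

```text
[ 0.48852751 -0.19411768  0.05812344] [0.28012368 0.59180124 0.0961367 ]
[(0, (np.float64(208.17097375078646), np.float64(220.0253724956576))), (0.01, (np.float64(207.93039240332973), np.float64(217.49031989626377))), (0.02, (np.float64(207.6877608898649), np.float64(214.9286772167055))), (0.03, (np.float64(207.44306021955458), np.float64(212.34009079399294)))] 185 165
```

View pics/c11.png

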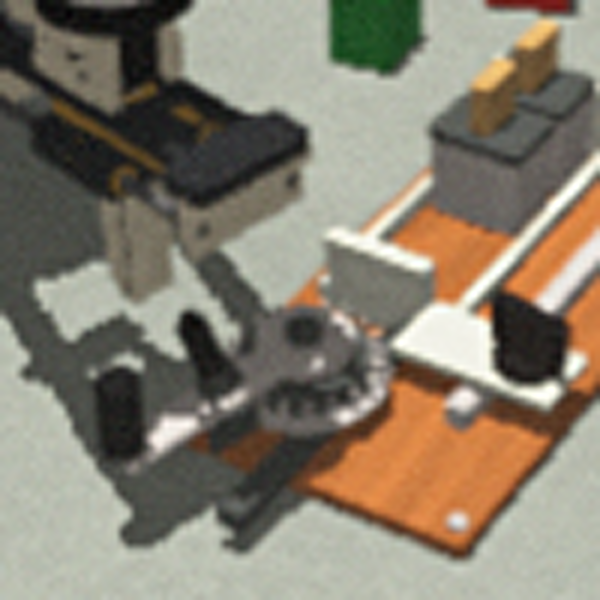

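The finger tip shows at crop (137,297), i.e. about 17 mm above the reported TCP, and the lever is still at −x. I go a little lower and push again.

>>> carry_out:
  moves:
    - {"dx": 0, "dy": 0, "dz": 0.004, "yaw": 0, "jaw": 0}
    - {"dx": 0, "dy": 0.012, "dz": 0, "yaw": 0, "jaw": 0}
    - {"dx": 0, "dy": 0.01, "dz": 0, "yaw": 0, "jaw": 0}
    - {"dx": 0, "dy": 0.008, "dz": 0, "yaw": 0, "jaw": 0}
    - {"dx": 0, "dy": 0.008, "dz": 0, "yaw": 0, "jaw": 0}
    - {"dx": 0, "dy": 0.008, "dz": 0, "yaw": 0, "jaw": 0}

```text
t: 21.1
tool_pos: [0.5349, -0.2049, 0.0563]
orientation: [2.435, 1.984, -0.001]
force: [-5.7, -1.6, 6.9]
opening: 0.0006
gripper_force: 4.3
```

>>> carry_out:
  moves:
    - {"dx": 0, "dy": 0.004, "dz": 0, "yaw": 0, "jaw": 0}
    - {"dx": 0, "dy": 0.0, "dz": 0, "yaw": 0, "jaw": 0}
    - {"dx": 0, "dy": 0, "dz": 0, "yaw": 0, "jaw": 0}

```text
t: 21.48
tool_pos: [0.5387, -0.2048, 0.0558]
orientation: [2.434, 1.984, 0.001]
force: [-1.0, -0.3, 3.6]
opening: 0.0003
gripper_force: 1.3
```

```bash
python3 -c "
from h import *
s=read_state();p=s['tool_pos'];print(p,s['force'])
a=cv2.cvtColor(save('scene','s12'),cv2.COLOR_RGB2BGR)[165:265,185:285]
cv2.imwrite('pics/c12.png',cv2.resize(a,(600,600),interpolation=cv2.INTER_CUBIC))
"
```

```text
[ 0.53870233 -0.2048127   0.05583767] [-1.03331308 -0.33935122  3.58817545]
```

View pics/c12.png

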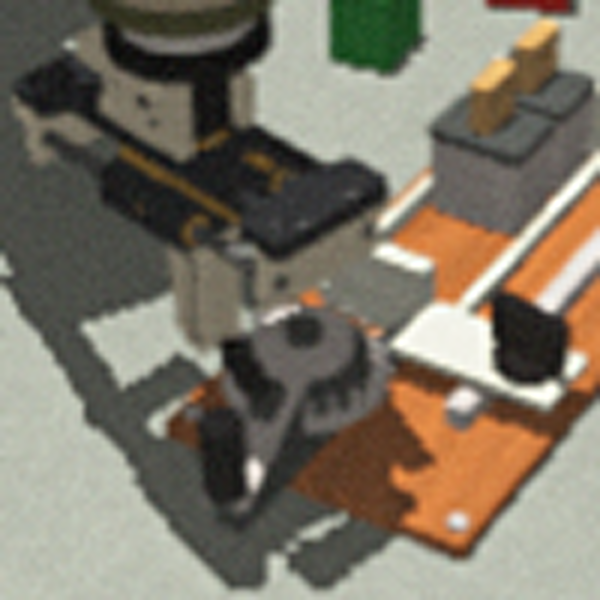

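```bash
cat >> h.py <<'E'
AX=np.array([.5534,-.1484])
def hang(u,v,z=.078,n='scene'):
    p=onz(n,u,v,z);d=p[:2]-AX
    h=np.arctan2(d[1],d[0])+np.pi-1.598; h=(h+np.pi)%(2*np.pi)-np.pi
    print('grip',p.round(4),'r',round(np.linalg.norm(d),4),'h',round(h,3));return h
def hp(h,r,o):
    th=1.598+h;e=np.array([np.cos(th),np.sin(th)]);t=np.array([np.sin(th),-np.cos(th)])
    return AX-r*e+o*t,th
E
python3 -c "
from h import *
h=hang(185+222/6,165+455/6)
hang(185+120/6,165+412/6)
for o in(-.05,-.04): print(hp(h,.058,o))
q,th=hp(h,.058,-.05);go(*q,.062,th)
"
```

```text
grip [ 0.5944 -0.2639  0.078 ] r 0.1226 h 0.314
grip [ 0.5355 -0.2658  0.078 ] r 0.1187 h -0.179
(array([ 0.52567007, -0.21977962]), np.float64(1.9117147773959513))
(array([ 0.53509454, -0.2164361 ]), np.float64(1.9117147773959513))
t 21.52 pos [ 0.5385 -0.2047  0.0557] th 1.368 yaw -0.544 then tool shift [-0.0099 -0.0172 -0.0063] rows 1 each [-0.0099 -0.0172 -0.0063]
```

>>> carry_out:
  moves:
    - {"dx": 0, "dy": -0.02, "dz": -0.006, "yaw": 0, "jaw": 0}
    - {"dx": 0, "dy": 0, "dz": 0, "yaw": -0.136, "jaw": 0}
    - {"dx": 0, "dy": 0, "dz": 0, "yaw": -0.136, "jaw": 0}
    - {"dx": 0, "dy": 0, "dz": 0, "yaw": -0.136, "jaw": 0}
    - {"dx": 0, "dy": 0, "dz": 0, "yaw": -0.136, "jaw": 0}

```text
t: 22.15
tool_pos: [0.5183, -0.2002, 0.061]
orientation: [-1.806, -2.57, -0.001]
force: [0.4, 0.7, 0.5]
opening: 0.0004
gripper_force: 0.0
```

```bash
python3 -c "
from h import *
q,th=hp(.314,.058,-.045);go(*q,.062,th)
"
```

```text
t 22.15 pos [ 0.5183 -0.2002  0.061 ] th 1.916 yaw 0.004 then tool shift [-0.021   0.0054 -0.001 ] rows 1 each [-0.021   0.0054 -0.001 ]
```

>>> carry_out:
  moves:
    - {"dx": -0.021, "dy": 0.005, "dz": -0.001, "yaw": 0, "jaw": 0}
    - {"dx": 0, "dy": 0.006, "dz": 0, "yaw": 0, "jaw": 0}
    - {"dx": -0.004, "dy": 0.0075, "dz": 0, "yaw": -0.11, "jaw": 0}
    - {"dx": -0.004, "dy": 0.0075, "dz": 0, "yaw": -0.11, "jaw": 0}
    - {"dx": -0.003, "dy": 0.0075, "dz": 0, "yaw": -0.11, "jaw": 0}
    - {"dx": -0.003, "dy": 0.0075, "dz": 0, "yaw": -0.11, "jaw": 0}
    - {"dx": 0, "dy": 0.007, "dz": 0, "yaw": 0, "jaw": 0}

```text
t: 23.02
tool_pos: [0.5749, -0.2111, 0.064]
orientation: [1.206, 2.897, -0.003]
force: [0.7, -7.2, 6.5]
opening: 0.0005
gripper_force: 3.7
```

>>> carry_out:
  moves:
    - {"dx": 0, "dy": 0.005, "dz": 0, "yaw": 0, "jaw": 0}
    - {"dx": 0, "dy": 0.005, "dz": 0, "yaw": 0, "jaw": 0}
    - {"dx": 0, "dy": 0.0, "dz": 0, "yaw": 0, "jaw": 0}

```text
t: 23.4
tool_pos: [0.5822, -0.2035, 0.0655]
orientation: [1.207, 2.896, -0.002]
force: [-4.0, -4.1, 15.6]
opening: 0.0003
gripper_force: 7.1
```

```bash
python3 -c "
from h import *
for h in(.5,.75):
  q,th=hp(h,.058,0);go(*q,.062,th)
a=cv2.cvtColor(save('scene','s13'),cv2.COLOR_RGB2BGR)[165:265,185:285]
cv2.imwrite('pics/c13.png',cv2.resize(a,(600,600),interpolation=cv2.INTER_CUBIC))
"
```

```text
t 23.4 pos [ 0.5822 -0.2035  0.0655] th 2.352 yaw 0.254 then tool shift [0.0041 0.0028 0.0035] rows 1 each [0.0041 0.0028 0.0035]
t 23.4 pos [ 0.5822 -0.2035  0.0655] th 2.352 yaw 0.004 then tool shift [0.0015 0.0181 0.0035] rows 1 each [0.0015 0.0181 0.0035]
```

View pics/c13.png

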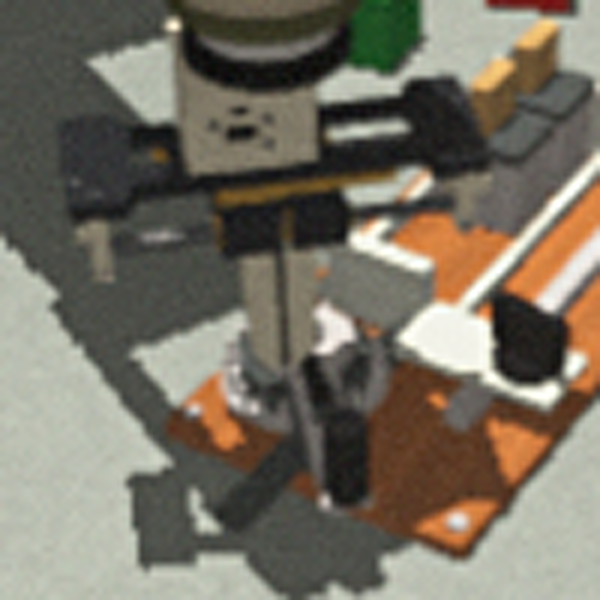

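The grip is at crop (345,455), near the ccw stop. The finger bottom sits on the lever's end, which accounts for the upward force, so I back off, go lower and push again. That was picture 14, so I work by numbers from here.

>>> carry_out:
  moves:
    - {"dx": 0, "dy": -0.01, "dz": -0.006, "yaw": 0, "jaw": 0}
    - {"dx": 0, "dy": -0.015, "dz": 0, "yaw": 0, "jaw": 0}
    - {"dx": 0, "dy": -0.015, "dz": 0, "yaw": 0, "jaw": 0}
    - {"dx": 0, "dy": 0, "dz": 0.012, "yaw": 0, "jaw": 0}
    - {"dx": 0, "dy": 0, "dz": 0.008, "yaw": 0, "jaw": 0}
    - {"dx": 0, "dy": 0, "dz": 0, "yaw": 0, "jaw": 0}

```text
t: 24.2
tool_pos: [0.5512, -0.2298, 0.0467]
orientation: [-1.207, -2.897, -0.001]
force: [-0.3, -0.2, -0.0]
opening: 0.0007
gripper_force: 0.0
```

```bash
cat >> h.py <<'E'
def black(n,x0,x1,y0,y1,thr=45):
    im=read_camera(n).astype(int)[y0:y1,x0:x1]; m=(im.max(2)<thr).astype(np.uint8)
    k,l,st,ce=cv2.connectedComponentsWithStats(m)
    for i in range(1,k):
        if st[i,4]>8: print(n,'blob',(ce[i]+[x0,y0]).round(1),'box',st[i,:4]+[x0,y0,0,0],st[i,4])
E
python3 -c "
from h import *
q,th=hp(.75,.058,0);go(*q,.047,th);print(read_state()['force'])
hang(185+345/6,165+452/6)
black('scene',185,300,200,270)
"
```

```text
t 24.2 pos [ 0.5512 -0.2298  0.0467] th 2.352 yaw 0.004 then tool shift [-0.0015  0.0587 -0.0003] rows 2 each [-0.0007  0.0293 -0.0001]
[-0.31688382 -0.20490796 -0.00058649]
grip [ 0.6415 -0.2316  0.078 ] r 0.1212 h 0.787
scene blob [203.9 202.7] box [185 200  46   9] 95
scene blob [222.9 208.2] box [218 204  10   9] 74
scene blob [211.7 209.7] box [207 206  10   9] 72
scene blob [272.6 221.1] box [267 214  12  15] 117
scene blob [236.6 225.6] box [234 218   6  15] 39
scene blob [242.2 240.8] box [239 233   7  16] 86
```

>>> carry_out:
  moves:
    - {"dx": 0, "dy": 0.01, "dz": 0, "yaw": 0, "jaw": 0}
    - {"dx": 0, "dy": 0.01, "dz": 0, "yaw": 0, "jaw": 0}
    - {"dx": 0, "dy": 0.006, "dz": 0, "yaw": 0, "jaw": 0}
    - {"dx": 0, "dy": 0.006, "dz": 0, "yaw": 0, "jaw": 0}
    - {"dx": 0, "dy": 0.0, "dz": 0, "yaw": 0, "jaw": 0}

```text
t: 24.88
tool_pos: [0.5752, -0.2078, 0.0485]
orientation: [1.208, 2.9, -0.0]
force: [0.1, -0.2, 0.6]
opening: 0.0007
gripper_force: 0.0
```

```bash
python3 -c "
from h import *
for h in(.75,):
  q,th=hp(h,.058,0);go(*q,.047,th)
  print('loose tip',proj('scene',[*hp(h,.058,-.0203)[0],.089]),'tight',proj('scene',[*hp(h,.058,.0203)[0],.089]),'piv',proj('scene',[*q,.059]))
print(read_state()['force']);black('scene',185,300,212,270)
"
```

```text
t 24.88 pos [ 0.5752 -0.2078  0.0485] th 2.352 yaw 0.004 then tool shift [-0.0004  0.0261  0.0015] rows 1 each [-0.0004  0.0261  0.0015]
loose tip (np.float64(230.03714459945635), np.float64(224.28691803705902)) tight (np.float64(243.80275902013207), np.float64(222.40367423050037)) piv (np.float64(237.2291951785245), np.float64(231.1560164096082))
[ 0.11668012 -0.22377836  0.55366309]
scene blob [272.6 221.4] box [267 214  12  15] 120
scene blob [240.9 237.9] box [235 222  11  27] 121
```

>>> carry_out:
  moves:
    - {"dx": 0, "dy": 0.005, "dz": 0, "yaw": 0, "jaw": 0}
    - {"dx": 0, "dy": 0.005, "dz": 0, "yaw": 0, "jaw": 0}
    - {"dx": 0, "dy": 0.004, "dz": 0, "yaw": 0, "jaw": 0}
    - {"dx": 0, "dy": 0.0, "dz": 0, "yaw": 0, "jaw": 0}

```text
t: 25.42
tool_pos: [0.5851, -0.198, 0.0485]
orientation: [1.208, 2.9, 0.0]
force: [0.3, -0.8, 1.0]
opening: 0.0002
gripper_force: 0.0
```

```bash
python3 -c "
from h import *
q,th=hp(.75,.058,0);go(*q,.047,th)
print(read_state()['force']);black('scene',185,300,212,270);black('scene',185,300,212,270,30)
"
```

```text
t 25.43 pos [ 0.5851 -0.198   0.0485] th 2.352 yaw 0.004 then tool shift [-0.0004  0.0122  0.0015] rows 1 each [-0.0004  0.0122  0.0015]
[ 0.27379175 -0.8357384   1.03805025]
scene blob [272.5 221.4] box [267 214  12  15] 122
scene blob [241.5 237.2] box [237 222   9  27] 134
scene blob [240.2 225.6] box [238 222   5   9] 16
```

>>> carry_out:
  moves:
    - {"dx": 0, "dy": 0.003, "dz": 0, "yaw": 0, "jaw": 0}
    - {"dx": 0, "dy": 0.003, "dz": 0, "yaw": 0, "jaw": 0}
    - {"dx": 0, "dy": 0.0, "dz": 0, "yaw": 0, "jaw": 0}

```text
t: 25.9
tool_pos: [0.5892, -0.1938, 0.0484]
orientation: [-1.208, -2.9, -0.0]
force: [-0.5, -0.4, 0.3]
opening: 0.0003
gripper_force: 0.1
```

>>> carry_out:
  moves:
    - {"dx": 0, "dy": 0.003, "dz": 0, "yaw": 0, "jaw": 0}
    - {"dx": 0, "dy": 0.002, "dz": 0, "yaw": 0, "jaw": 0}
    - {"dx": 0, "dy": 0.0, "dz": 0, "yaw": 0, "jaw": 0}

```text
t: 26.28
tool_pos: [0.5925, -0.1907, 0.0485]
orientation: [-1.208, -2.9, 0.001]
force: [-1.9, -2.2, 0.6]
opening: 0.0006
gripper_force: 1.5
```

```bash
python3 -c "
from h import *
q,th=hp(.75,.058,0);go(*q,.047,th)
print(read_state()['force']);black('scene',185,300,212,270);black('scene',185,300,212,270,30)
"
```

```text
t 26.27 pos [ 0.5925 -0.1907  0.0485] th 2.352 yaw 0.004 then tool shift [-0.0004  0.0018  0.0015] rows 1 each [-0.0004  0.0018  0.0015]
[-1.92744873 -2.22043271  0.61034288]
scene blob [272.5 221.4] box [267 214  12  15] 121
scene blob [242.  237.5] box [237 222   9  27] 131
scene blob [277.  223.8] box [276 221   3   6] 9
scene blob [242.7 227. ] box [239 223   7   8] 15
```

>>> carry_out:
  moves:
    - {"dx": 0, "dy": 0.003, "dz": 0, "yaw": 0, "jaw": 0}
    - {"dx": 0, "dy": 0.003, "dz": 0, "yaw": 0, "jaw": 0}
    - {"dx": 0, "dy": 0.0, "dz": 0, "yaw": 0, "jaw": 0}

```text
t: 26.75
tool_pos: [0.5929, -0.1902, 0.0482]
orientation: [-1.209, -2.894, 0.011]
force: [-20.5, -15.2, 8.3]
opening: 0.0004
gripper_force: 12.7
```

>>> carry_out:
  moves:
    - {"dx": 0, "dy": -0.008, "dz": 0, "yaw": 0, "jaw": 0}
    - {"dx": 0, "dy": -0.02, "dz": 0, "yaw": 0, "jaw": 0}
    - {"dx": 0, "dy": -0.025, "dz": 0, "yaw": 0, "jaw": 0}
    - {"dx": 0, "dy": -0.02, "dz": -0.02, "yaw": 0, "jaw": 0}
    - {"dx": 0, "dy": 0, "dz": -0.04, "yaw": 0, "jaw": 0}
    - {"dx": 0, "dy": 0, "dz": -0.02, "yaw": 0, "jaw": 0}

```text
t: 27.5
tool_pos: [0.5458, -0.2386, 0.1311]
orientation: [1.208, 2.896, 0.0]
force: [-0.1, -0.6, 0.1]
opening: 0.0005
gripper_force: 0.0
```

```bash
python3 -c "
from h import *
im=read_camera('scene').astype(int)[214:252,226:252].max(2)
for i,r in enumerate(im): print(214+i,''.join('#' if x<30 else '+' if x<50 else '.' if x<90 else ' ' for x in r))
q,th=hp(.75,.12,0);go(*q,.15,th)
"
```

```text
214                           
215                           
216 .                         
217 ..     ....               
218 .     ..+++.              
219 .     .+++++            . 
220       .+++++.          .. 
221        .+.++.             
222        .....      ++.     
223         .        .##.     
224                ..+++    ..
225   .           ..#+#+    ..
226 . .           .+++#+.    .
227 .....        .++++++     .
228 .++++..    ..+#++++.      
229 .++.+++.  ..+##++...      
230 .....+..  .++++++. .      
231  ...+...  .+++++..     .  
232    ... .. ..+++...    .   
233     .. ..  .+.+..+..  .   
234        ..  .+++++++...    
235        ... ..++.++++.     
236 ..     ...   ++.++++.  .  
237 . .. .....  .+++++++.  .. 
238 . . ...++.  .+++++++.     
239 ... ...++.. .+++#+++.   . 
240   ...+.++.. .+++++++.   . 
241  .......++.  +++++++.     
242  ..+..+++..  ++++++#.     
243 ..+++.+....  ++++++#.     
244 ..+.++... .  .+++++#.     
245 .+.++...     .#+++++.     
246 .+++++..     .++++++.     
247 ...+.....     +#++#+.    .
248 ...........   .++++.    . 
249 .+..........   ....     ..
250 +............           ..
251 ..................        
t 27.55 pos [ 0.547  -0.239   0.1335] th 2.352 yaw 0.004 then tool shift [-0.0599  0.0681 -0.0165] rows 2 each [-0.0299  0.0341 -0.0082]
```

The lever now runs from (239,232) up to (246,222), which matches the tightening side (predicted tip (244,222)). Next I grip the handle.

>>> carry_out:
  moves:
    - {"dx": -0.03, "dy": 0.034, "dz": 0, "yaw": 0, "jaw": 0.055}
    - {"dx": -0.03, "dy": 0.034, "dz": 0, "yaw": 0, "jaw": 0.055}
    - {"dx": 0, "dy": 0, "dz": 0, "yaw": 0, "jaw": 0.055}
    - {"dx": 0, "dy": 0, "dz": 0.02, "yaw": 0, "jaw": 0.055}
    - {"dx": 0, "dy": 0, "dz": 0.03, "yaw": 0, "jaw": 0.055}
    - {"dx": 0, "dy": 0, "dz": 0.02, "yaw": 0, "jaw": 0.055}
    - {"dx": 0, "dy": 0, "dz": 0.011, "yaw": 0, "jaw": 0.055}

```text
t: 28.42
tool_pos: [0.6339, -0.2321, 0.0453]
orientation: [-1.208, -2.897, -0.0]
force: [1.0, 0.6, 0.3]
opening: 0.0549
gripper_force: 0.0
```

>>> carry_out:
  moves:
    - {"dx": 0, "dy": 0, "dz": 0, "yaw": 0, "jaw": 0}
    - {"dx": 0, "dy": 0, "dz": 0, "yaw": 0, "jaw": 0}
    - {"dx": 0, "dy": 0, "dz": 0, "yaw": 0, "jaw": 0}
    - {"dx": 0, "dy": 0, "dz": 0, "yaw": 0, "jaw": 0}
  grip_force: 10

```text
t: 28.92
tool_pos: [0.6364, -0.2327, 0.0486]
orientation: [1.208, 2.898, 0.0]
force: [0.0, 0.4, 2.7]
opening: 0.022
gripper_force: 10.0
```

```bash
python3 -c "
from h import *
q,th=hp(.75,.12,0);go(*q,.05,th);print(read_state()['force'])
"
```

```text
t 28.93 pos [ 0.6364 -0.2327  0.0486] th 2.352 yaw 0.004 then tool shift [-0.0017 -0.     -0.0014] rows 1 each [-0.0017 -0.     -0.0014]
[0.01684611 0.37165611 2.66365914]
```

Gripped (22 mm). I start with a short clockwise test to check the arc.

>>> carry_out:
  moves:
    - {"dx": 0.0017, "dy": -0.0202, "dz": 0, "yaw": 0.17, "jaw": 0}
    - {"dx": 0.0017, "dy": -0.0202, "dz": 0, "yaw": 0.17, "jaw": 0}
    - {"dx": 0.0017, "dy": -0.0202, "dz": 0, "yaw": 0.17, "jaw": 0}

```text
t: 29.3
tool_pos: [0.5839, -0.262, 0.0485]
orientation: [1.907, 2.496, 0.003]
force: [-0.8, 10.2, 7.1]
opening: 0.0218
gripper_force: 10.0
```

```bash
python3 -c "
from h import *
q,th=hp(.75-.51,.12,0);go(*q,.05,th);print(read_state()['force'],read_state()['opening'])
"
```

```text
t 29.3 pos [ 0.5839 -0.262   0.0485] th 1.837 yaw -0.001 then tool shift [-0.0024  0.0006 -0.0015] rows 1 each [-0.0024  0.0006 -0.0015]
[-0.81987212 10.22045067  7.06620164] 0.021848848492176005
```

>>> carry_out:
  moves:
    - {"dx": 0.0022, "dy": -0.0202, "dz": -0.0003, "yaw": 0.17, "jaw": 0}
    - {"dx": 0.0022, "dy": -0.0202, "dz": -0.0003, "yaw": 0.17, "jaw": 0}
    - {"dx": 0.0022, "dy": -0.0202, "dz": -0.0003, "yaw": 0.17, "jaw": 0}
    - {"dx": 0.0017, "dy": -0.0202, "dz": 0, "yaw": 0.17, "jaw": 0}
    - {"dx": 0.0017, "dy": -0.0202, "dz": 0, "yaw": 0.17, "jaw": 0}

```text
t: 29.92
tool_pos: [0.4871, -0.244, 0.0486]
orientation: [-2.766, -1.487, -0.006]
force: [8.6, 9.8, 0.2]
opening: 0.022
gripper_force: 10.0
```

```bash
python3 -c "
from h import *
q,th=hp(.75-1.36,.12,0);go(*q,.05,th);print(read_state()['force'],read_state()['opening'])
"
```

```text
t 29.93 pos [ 0.4871 -0.244   0.0486] th 0.987 yaw -0.001 then tool shift [-0.0037  0.0027 -0.0014] rows 1 each [-0.0037  0.0027 -0.0014]
[8.6131731  9.83170787 0.1606021 ] 0.02200339155836955
```

>>> carry_out:
  moves:
    - {"dx": 0.0037, "dy": 0.0202, "dz": 0, "yaw": -0.17, "jaw": 0}
    - {"dx": 0.0017, "dy": 0.0202, "dz": 0, "yaw": -0.17, "jaw": 0}
    - {"dx": 0.0017, "dy": 0.0202, "dz": 0, "yaw": -0.17, "jaw": 0}
    - {"dx": 0.0017, "dy": 0.0202, "dz": 0, "yaw": -0.17, "jaw": 0}
    - {"dx": 0.0017, "dy": 0.0202, "dz": 0, "yaw": -0.17, "jaw": 0}
    - {"dx": 0.0017, "dy": 0.0202, "dz": 0, "yaw": -0.17, "jaw": 0}
    - {"dx": 0.0017, "dy": 0.0202, "dz": 0, "yaw": -0.17, "jaw": 0}
    - {"dx": 0.0017, "dy": 0.0202, "dz": 0, "yaw": -0.17, "jaw": 0}

```text
t: 30.92
tool_pos: [0.6364, -0.2323, 0.0476]
orientation: [1.202, 2.902, -0.005]
force: [-0.5, -9.1, -5.2]
opening: 0.022
gripper_force: 10.0
```

```bash
cat >> h.py <<'E'
AX=np.array([.5525,-.1465])
def stat(h):
    s=read_state();print('F',np.round(s['force'],1),'op',round(s['opening'],4))
    q,th=hp(h,.12,0);go(*q,.05,th);black('scene',240,330,170,235)
    im=read_camera('top').astype(int)[130:175,225:310];m=(im.max(2)<45).astype(np.uint8)
    k,l,st,ce=cv2.connectedComponentsWithStats(m)
    for i in range(1,k):
        if 8<st[i,4]<60: print('top',(ce[i]+[225,130]).round(1),st[i,4],onz('top',*(ce[i]+[225,130]),.074).round(4))
E
python3 -c "
from h import *
stat(.75)
print(proj('scene',[*( AX+[.1+.125*-.0275,.125-.067]),.074]))
"
```

```text
F [-0.5 -9.1 -5.2] op 0.022
t 30.93 pos [ 0.6364 -0.2323  0.0476] th 2.356 yaw 0.008 then tool shift [ 0.      0.0004 -0.0024] rows 1 each [ 0.      0.0004 -0.0024]
scene blob [247.3 193.3] box [240 186  15  12] 71
scene blob [262.7 204.4] box [240 195  38  18] 286
scene blob [252.8 218.1] box [247 214  13   9] 80
scene blob [277.9 219.7] box [271 214  11  11] 57
scene blob [242.4 228.4] box [240 223   6  12] 42
(np.float64(270.7262953115659), np.float64(215.34254676295353))
```

Driving works: the knob moved from (272.6,221) to about (278,219.7). I repeat the strokes.

>>> carry_out:
  moves:
    - {"dx": 0.0021, "dy": -0.0214, "dz": 0, "yaw": 0.179, "jaw": 0}
    - {"dx": 0.0021, "dy": -0.0214, "dz": 0, "yaw": 0.179, "jaw": 0}
    - {"dx": 0.0021, "dy": -0.0214, "dz": 0, "yaw": 0.179, "jaw": 0}
    - {"dx": 0.0021, "dy": -0.0214, "dz": 0, "yaw": 0.179, "jaw": 0}
    - {"dx": 0.0019, "dy": -0.0214, "dz": 0, "yaw": 0.179, "jaw": 0}
    - {"dx": 0.0019, "dy": -0.0214, "dz": 0, "yaw": 0.179, "jaw": 0}
    - {"dx": 0.0019, "dy": -0.0214, "dz": 0, "yaw": 0.179, "jaw": 0}
    - {"dx": 0.0019, "dy": -0.0214, "dz": 0, "yaw": 0.179, "jaw": 0}

```text
t: 32.02
tool_pos: [0.4796, -0.2371, 0.0482]
orientation: [-2.818, -1.386, -0.006]
force: [15.7, 3.2, -3.0]
opening: 0.0222
gripper_force: 12.7
```

>>> carry_out:
  moves:
    - {"dx": 0.0019, "dy": 0.0214, "dz": 0, "yaw": -0.179, "jaw": 0}
    - {"dx": 0.0019, "dy": 0.0214, "dz": 0, "yaw": -0.179, "jaw": 0}
    - {"dx": 0.0019, "dy": 0.0214, "dz": 0, "yaw": -0.179, "jaw": 0}
    - {"dx": 0.0019, "dy": 0.0214, "dz": 0, "yaw": -0.179, "jaw": 0}
    - {"dx": 0.0019, "dy": 0.0214, "dz": 0, "yaw": -0.179, "jaw": 0}
    - {"dx": 0.0019, "dy": 0.0214, "dz": 0, "yaw": -0.179, "jaw": 0}
    - {"dx": 0.0019, "dy": 0.0214, "dz": 0, "yaw": -0.179, "jaw": 0}
    - {"dx": 0.0019, "dy": 0.0214, "dz": 0, "yaw": -0.179, "jaw": 0}

```text
t: 33.02
tool_pos: [0.636, -0.232, 0.0475]
orientation: [1.202, 2.902, -0.006]
force: [-0.9, -9.2, -5.6]
opening: 0.0218
gripper_force: 10.0
```

```bash
python3 -c "
from h import *
stat(.75)
for d in (0,.02,.04,.06,.08,.1): print(d,np.round(proj('scene',[*( AX+[.1+.125*-.0275,.125-.067+d]),.065]),1))
"
```

```text
F [-0.9 -9.2 -5.6] op 0.0218
t 33.02 pos [ 0.636  -0.232   0.0475] th 2.356 yaw 0.008 then tool shift [-0.0005  0.0004 -0.0025] rows 1 each [-0.0005  0.0004 -0.0025]
scene blob [247.  193.2] box [240 187  15  11] 69
scene blob [266.3 206.6] box [240 195  45  27] 344
scene blob [252.7 218. ] box [247 214  12   9] 77
scene blob [242.4 228.1] box [240 222   6  13] 42
0 [270.7 217.6]
0.02 [273.9 214.2]
0.04 [277.1 210.9]
0.06 [280.2 207.6]
0.08 [283.2 204.4]
0.1 [286.1 201.3]
```

>>> carry_out:
  moves:
    - {"dx": 0.0021, "dy": -0.0212, "dz": 0, "yaw": 0.177, "jaw": 0}
    - {"dx": 0.0021, "dy": -0.0212, "dz": 0, "yaw": 0.177, "jaw": 0}
    - {"dx": 0.0021, "dy": -0.0212, "dz": 0, "yaw": 0.177, "jaw": 0}
    - {"dx": 0.0019, "dy": -0.0212, "dz": 0, "yaw": 0.177, "jaw": 0}
    - {"dx": 0.0019, "dy": -0.0212, "dz": 0, "yaw": 0.177, "jaw": 0}
    - {"dx": 0.0019, "dy": -0.0212, "dz": 0, "yaw": 0.177, "jaw": 0}
    - {"dx": 0.0019, "dy": -0.0212, "dz": 0, "yaw": 0.177, "jaw": 0}
    - {"dx": 0.0019, "dy": -0.0212, "dz": 0, "yaw": 0.177, "jaw": 0}

```text
t: 34.12
tool_pos: [0.4805, -0.2376, 0.0482]
orientation: [-2.806, -1.409, -0.006]
force: [10.4, 9.3, -2.3]
opening: 0.0215
gripper_force: 10.0
```

>>> carry_out:
  moves:
    - {"dx": 0.0019, "dy": 0.0212, "dz": 0, "yaw": -0.177, "jaw": 0}
    - {"dx": 0.0019, "dy": 0.0212, "dz": 0, "yaw": -0.177, "jaw": 0}
    - {"dx": 0.0019, "dy": 0.0212, "dz": 0, "yaw": -0.177, "jaw": 0}
    - {"dx": 0.0019, "dy": 0.0212, "dz": 0, "yaw": -0.177, "jaw": 0}
    - {"dx": 0.0019, "dy": 0.0212, "dz": 0, "yaw": -0.177, "jaw": 0}
    - {"dx": 0.0019, "dy": 0.0212, "dz": 0, "yaw": -0.177, "jaw": 0}
    - {"dx": 0.0019, "dy": 0.0212, "dz": 0, "yaw": -0.177, "jaw": 0}
    - {"dx": 0.0019, "dy": 0.0212, "dz": 0, "yaw": -0.177, "jaw": 0}

```text
t: 35.12
tool_pos: [0.6358, -0.2313, 0.0477]
orientation: [1.202, 2.902, -0.006]
force: [-0.9, -8.6, -4.9]
opening: 0.0216
gripper_force: 10.0
```

>>> carry_out:
  moves:
    - {"dx": 0.0021, "dy": -0.0212, "dz": 0, "yaw": 0.177, "jaw": 0}
    - {"dx": 0.0021, "dy": -0.0212, "dz": 0, "yaw": 0.177, "jaw": 0}
    - {"dx": 0.0021, "dy": -0.0212, "dz": 0, "yaw": 0.177, "jaw": 0}
    - {"dx": 0.0019, "dy": -0.0212, "dz": 0, "yaw": 0.177, "jaw": 0}
    - {"dx": 0.0019, "dy": -0.0212, "dz": 0, "yaw": 0.177, "jaw": 0}
    - {"dx": 0.0019, "dy": -0.0212, "dz": 0, "yaw": 0.177, "jaw": 0}
    - {"dx": 0.0019, "dy": -0.0212, "dz": 0, "yaw": 0.177, "jaw": 0}
    - {"dx": 0.0019, "dy": -0.0212, "dz": 0, "yaw": 0.177, "jaw": 0}

```text
t: 36.12
tool_pos: [0.4803, -0.2369, 0.0484]
orientation: [-2.807, -1.409, -0.006]
force: [10.3, 9.6, -1.6]
opening: 0.0216
gripper_force: 10.0
```

```bash
python3 -c "
from h import *
stat(-.68)
"
```

```text
F [10.3  9.6 -1.6] op 0.0216
t 36.12 pos [ 0.4803 -0.2369  0.0484] th 0.93 yaw 0.012 then tool shift [-0.0043  0.0024 -0.0016] rows 1 each [-0.0043  0.0024 -0.0016]
scene blob [281.5 211.2] box [276 205  12  13] 108
```

The knob at (281.5,211.2) means the fence has travelled about 57 mm of ~103. I do two more full strokes.

>>> carry_out:
  moves:
    - {"dx": 0.0019, "dy": 0.0212, "dz": 0, "yaw": -0.177, "jaw": 0}
    - {"dx": 0.0019, "dy": 0.0212, "dz": 0, "yaw": -0.177, "jaw": 0}
    - {"dx": 0.0019, "dy": 0.0212, "dz": 0, "yaw": -0.177, "jaw": 0}
    - {"dx": 0.0019, "dy": 0.0212, "dz": 0, "yaw": -0.177, "jaw": 0}
    - {"dx": 0.0019, "dy": 0.0212, "dz": 0, "yaw": -0.177, "jaw": 0}
    - {"dx": 0.0019, "dy": 0.0212, "dz": 0, "yaw": -0.177, "jaw": 0}
    - {"dx": 0.0019, "dy": 0.0212, "dz": 0, "yaw": -0.177, "jaw": 0}
    - {"dx": 0.0019, "dy": 0.0212, "dz": 0, "yaw": -0.177, "jaw": 0}

```text
t: 37.22
tool_pos: [0.6363, -0.2311, 0.0488]
orientation: [1.201, 2.899, -0.006]
force: [-0.8, -9.8, -1.8]
opening: 0.0218
gripper_force: 10.6
```

>>> carry_out:
  moves:
    - {"dx": 0.0021, "dy": -0.0212, "dz": 0, "yaw": 0.177, "jaw": 0}
    - {"dx": 0.0021, "dy": -0.0212, "dz": 0, "yaw": 0.177, "jaw": 0}
    - {"dx": 0.0021, "dy": -0.0212, "dz": 0, "yaw": 0.177, "jaw": 0}
    - {"dx": 0.0019, "dy": -0.0212, "dz": 0, "yaw": 0.177, "jaw": 0}
    - {"dx": 0.0019, "dy": -0.0212, "dz": 0, "yaw": 0.177, "jaw": 0}
    - {"dx": 0.0019, "dy": -0.0212, "dz": 0, "yaw": 0.177, "jaw": 0}
    - {"dx": 0.0019, "dy": -0.0212, "dz": 0, "yaw": 0.177, "jaw": 0}
    - {"dx": 0.0019, "dy": -0.0212, "dz": 0, "yaw": 0.177, "jaw": 0}

```text
t: 38.22
tool_pos: [0.4806, -0.2363, 0.0491]
orientation: [-2.807, -1.409, -0.008]
force: [8.9, 9.1, 0.1]
opening: 0.022
gripper_force: 10.0
```

```bash
python3 -c "
from h import *
stat(-.68)
"
```

```text
F [8.9 9.1 0.1] op 0.022
t 38.23 pos [ 0.4806 -0.2363  0.0491] th 0.93 yaw 0.012 then tool shift [-0.005   0.0026 -0.0009] rows 1 each [-0.005   0.0026 -0.0009]
scene blob [283.9 207.9] box [279 201  11  14] 105
```

>>> carry_out:
  moves:
    - {"dx": 0.0019, "dy": 0.0212, "dz": 0, "yaw": -0.177, "jaw": 0}
    - {"dx": 0.0019, "dy": 0.0212, "dz": 0, "yaw": -0.177, "jaw": 0}
    - {"dx": 0.0019, "dy": 0.0212, "dz": 0, "yaw": -0.177, "jaw": 0}
    - {"dx": 0.0019, "dy": 0.0212, "dz": 0, "yaw": -0.177, "jaw": 0}
    - {"dx": 0.0019, "dy": 0.0212, "dz": 0, "yaw": -0.177, "jaw": 0}
    - {"dx": 0.0019, "dy": 0.0212, "dz": 0, "yaw": -0.177, "jaw": 0}
    - {"dx": 0.0019, "dy": 0.0212, "dz": 0, "yaw": -0.177, "jaw": 0}

```text
t: 39.2
tool_pos: [0.6195, -0.2444, 0.0492]
orientation: [1.453, 2.781, -0.006]
force: [-1.4, -11.0, -0.5]
opening: 0.0216
gripper_force: 10.0
```

>>> carry_out:
  moves:
    - {"dx": 0.0019, "dy": 0.0212, "dz": 0, "yaw": -0.177, "jaw": 0}

```text
t: 39.33
tool_pos: [0.6362, -0.2305, 0.0492]
orientation: [1.201, 2.899, -0.006]
force: [-4.7, -13.2, 0.1]
opening: 0.0223
gripper_force: 13.3
```

>>> carry_out:
  moves:
    - {"dx": 0.0021, "dy": -0.0212, "dz": 0, "yaw": 0.177, "jaw": 0}
    - {"dx": 0.0021, "dy": -0.0212, "dz": 0, "yaw": 0.177, "jaw": 0}
    - {"dx": 0.0021, "dy": -0.0212, "dz": 0, "yaw": 0.177, "jaw": 0}
    - {"dx": 0.0019, "dy": -0.0212, "dz": 0, "yaw": 0.177, "jaw": 0}
    - {"dx": 0.0019, "dy": -0.0212, "dz": 0, "yaw": 0.177, "jaw": 0}
    - {"dx": 0.0019, "dy": -0.0212, "dz": 0, "yaw": 0.177, "jaw": 0}
    - {"dx": 0.0019, "dy": -0.0212, "dz": 0, "yaw": 0.177, "jaw": 0}
    - {"dx": 0.0019, "dy": -0.0212, "dz": 0, "yaw": 0.177, "jaw": 0}

```text
t: 40.33
tool_pos: [0.4807, -0.2355, 0.0494]
orientation: [2.807, 1.409, 0.009]
force: [17.1, 2.8, 1.7]
opening: 0.0225
gripper_force: 12.9
```

```bash
python3 -c "
from h import *
stat(-.68)
for z in tins(read_camera('top')): print(np.round(z[:3]),z[5].round(3),round(z[6],2))
"
```

```text
F [17.1  2.8  1.7] op 0.0225
t 40.33 pos [ 0.4807 -0.2355  0.0494] th 0.931 yaw 0.013 then tool shift [-0.0057  0.003  -0.0006] rows 1 each [-0.0057  0.003  -0.0006]
scene blob [286.6 205.2] box [282 199  11  13] 108
[237. 178.  39.] [0.547 0.1   0.094] 1.56
[248. 182.  83.] [0.53  0.062 0.094] 1.64
[183. 211.  36.] [0.433 0.291 0.094] 2.02
[216. 224.  33.] [0.383 0.175 0.094] -2.98
[149. 233.  39.] [0.355 0.408 0.094] -3.14
[339. 245.  14.] [ 0.306 -0.258  0.094] 2.66
[504. 247.  78.] [ 0.295 -0.824  0.094] 1.57
```

>>> carry_out:
  moves:
    - {"dx": 0.0019, "dy": 0.0212, "dz": 0, "yaw": -0.177, "jaw": 0}
    - {"dx": 0.0019, "dy": 0.0212, "dz": 0, "yaw": -0.177, "jaw": 0}
    - {"dx": 0.0019, "dy": 0.0212, "dz": 0, "yaw": -0.177, "jaw": 0}

```text
t: 40.85
tool_pos: [0.5369, -0.2633, 0.0494]
orientation: [2.327, 2.108, -0.006]
force: [-8.6, -8.4, 6.8]
opening: 0.0217
gripper_force: 10.0
```

>>> carry_out:
  moves:
    - {"dx": 0.0005, "dy": 0.0107, "dz": 0, "yaw": -0.089, "jaw": 0}

```text
t: 40.98
tool_pos: [0.5481, -0.2645, 0.0495]
orientation: [2.232, 2.207, -0.006]
force: [-7.9, -11.6, 5.0]
opening: 0.0214
gripper_force: 10.0
```

>>> carry_out:
  moves:
    - {"dx": 0.0005, "dy": 0.0107, "dz": 0, "yaw": -0.089, "jaw": 0}

```text
t: 41.1
tool_pos: [0.5567, -0.2644, 0.0493]
orientation: [-2.135, -2.304, 0.01]
force: [-19.3, -7.6, 13.3]
opening: 0.0254
gripper_force: 10.0
```

Resistance has risen to 19 N, so the row is snug. I check it.

>>> carry_out:
  moves:
    - {"dx": 0, "dy": 0.002, "dz": 0, "yaw": 0, "jaw": 0}
    - {"dx": 0, "dy": 0, "dz": 0, "yaw": 0, "jaw": 0}
    - {"dx": 0, "dy": 0, "dz": 0, "yaw": 0, "jaw": 0}

```text
t: 41.48
tool_pos: [0.5574, -0.2643, 0.0492]
orientation: [-2.138, -2.3, 0.012]
force: [-18.6, -11.5, 9.8]
opening: 0.0241
gripper_force: 10.0
```

```bash
python3 -c "
from h import *
stat(0)
im=read_camera('top')
for z in tins(im): print(np.round(z[:3],1),z[5].round(3),round(z[6],2))
print(im[185,228:290].max(1)); print(im[180,228:290].max(1))
"
```

```text
F [-18.6 -11.5   9.8] op 0.0241
t 41.48 pos [ 0.5574 -0.2643  0.0492] th 1.643 yaw 0.045 then tool shift [-0.0021 -0.0016 -0.0008] rows 1 each [-0.0021 -0.0016 -0.0008]
scene blob [287.6 204.2] box [283 198  11  13] 101
scene blob [242.3 207.2] box [240 203   6  11] 25
[236.5 177.6  38. ] [0.547 0.101 0.094] 1.56
[249.3 177.5  38. ] [0.547 0.056 0.094] 1.56
[314.1 186.7  78. ] [ 0.511 -0.173  0.094] 1.64
[243.9 187.5  33. ] [0.512 0.075 0.094] 1.56
[182.9 210.5  37. ] [0.433 0.291 0.094] 2.02
[215.8 224.3  33. ] [0.383 0.175 0.094] -2.98
[149.5 233.3  38. ] [0.355 0.408 0.094] -3.14
[503.5 246.8  78. ] [ 0.295 -0.824  0.094] 1.57
[197 219 179  96  96  96  97  98  98  97  96  96  97  98  99  90  85  97
  97  96  96  98  98  97  97  95  96  97 174 221 216 183 148 154 153 153
 156 162 168 167 167 167 166 166 164 164 164 164 164 162 161 162 162 162
 162 160 159 159 160 160 159 158]
[213 222 179  80  96  99  94  87  77  74  74  78  85  90  98  98  96  88
  83  84  86  87  87  85  85  86  92  89 167 220 214 190 168 170 171 169
 169 169 168 168 168 169 168 167 166 167 167 168 169 168 169 168 168 169
 169 169 168 169 170 169 169 170]
```

Snug: wall at px 229, tins at 231–255 and fence at 257 form one continuous run. I release the handle and rise.

>>> carry_out:
  moves:
    - {"dx": 0, "dy": -0.004, "dz": 0, "yaw": 0, "jaw": 0.03}
    - {"dx": 0, "dy": 0, "dz": 0, "yaw": 0, "jaw": 0.05}
    - {"dx": 0, "dy": 0, "dz": 0, "yaw": 0, "jaw": 0.06}
    - {"dx": 0, "dy": 0, "dz": 0, "yaw": 0, "jaw": 0.06}
    - {"dx": 0, "dy": 0, "dz": -0.03, "yaw": 0, "jaw": 0.06}
    - {"dx": 0, "dy": 0, "dz": -0.04, "yaw": 0, "jaw": 0.06}
    - {"dx": 0, "dy": 0, "dz": -0.03, "yaw": 0, "jaw": 0.06}
    - {"dx": 0, "dy": 0, "dz": 0, "yaw": 0, "jaw": 0.06}

```text
t: 42.62
tool_pos: [0.5592, -0.2618, 0.152]
orientation: [2.133, 2.298, 0.002]
force: [-0.1, -0.2, -0.1]
opening: 0.0599
gripper_force: 0.0
```

```bash
python3 -c "
from h import *
p=[.6481,.0172,.074]
u,v=map(int,proj('top',p));print(proj('top',p))
im=read_camera('top').astype(int)[v-14:v+14,u-16:u+16].max(2)
for i,r in enumerate(im): print(v-14+i,''.join('#' if x<35 else '+' if x<50 else '.' if x<90 else ' ' for x in r))
print('x0',u-16)
u,v=map(int,proj('scene',p));print(proj('scene',p))
im=read_camera('scene').astype(int)[v-12:v+20,u-16:u+16].max(2)
for i,r in enumerate(im): print(v-12+i,''.join('#' if x<25 else '+' if x<45 else '.' if x<90 else ' ' for x in r))
print('x0',u-16)
go(.6481,.0172,.15,1.643)
"
```

```text
(np.float64(259.7358470186983), np.float64(149.5970860711261))
135                                 
136                                 
137                                 
138                                 
139                                 
140                                 
141                                 
142                                 
143                                 
144                  ...            
145                  ...            
146                 ....            
147                ......           
148               ........          
149              ..........         
150              ..........         
151              ..........         
152               .........         
153               ........          
154                ......           
155                 ....            
156                                 
157                                 
158                                 
159                                 
160                                 
161                                 
162                                 
x
[... 698 characters left out ...]
 
203              +++++++++++        
204              .++++++++++        
205              .++++++++++        
206              +++++++++++        
207              ++..+++++#.        
208              ++....++++         
209               .+++++++.         
210     .          .+++....         
211    ...                       .  
212    ..                           
213             ..          .       
214             ....       ....     
215              ....     .. .      
216              . ..   .. ..       
217                     .....       
x0 270
t 42.73 pos [ 0.557  -0.2606  0.1478] th 1.645 yaw 0.002 then tool shift [ 0.2705  0.1109 -0.0022] rows 6 each [ 0.0451  0.0185 -0.0004]
```

>>> carry_out:
  moves:
    - {"dx": 0.0451, "dy": 0.0185, "dz": 0, "yaw": 0, "jaw": 0.05}
    - {"dx": 0.0451, "dy": 0.0185, "dz": 0, "yaw": 0, "jaw": 0.05}
    - {"dx": 0.0451, "dy": 0.0185, "dz": 0, "yaw": 0, "jaw": 0.05}
    - {"dx": 0.0451, "dy": 0.0185, "dz": 0, "yaw": 0, "jaw": 0.05}
    - {"dx": 0.0451, "dy": 0.0185, "dz": 0, "yaw": 0, "jaw": 0.05}
    - {"dx": 0.0451, "dy": 0.0185, "dz": 0, "yaw": 0, "jaw": 0.05}

```text
t: 43.48
tool_pos: [0.6467, 0.0189, 0.1458]
orientation: [-2.136, -2.3, 0.003]
force: [-0.0, -0.6, -0.0]
opening: 0.05
gripper_force: 0.0
```

>>> carry_out:
  moves:
    - {"dx": 0, "dy": 0, "dz": 0, "yaw": -0.178, "jaw": 0.05}
    - {"dx": 0, "dy": 0, "dz": 0, "yaw": -0.178, "jaw": 0.05}
    - {"dx": 0, "dy": 0, "dz": 0, "yaw": -0.178, "jaw": 0.05}
    - {"dx": 0, "dy": 0, "dz": 0, "yaw": -0.178, "jaw": 0.05}
    - {"dx": 0, "dy": 0, "dz": 0, "yaw": -0.178, "jaw": 0.05}
    - {"dx": 0, "dy": 0, "dz": 0, "yaw": -0.178, "jaw": 0.05}
    - {"dx": 0, "dy": 0, "dz": 0, "yaw": -0.178, "jaw": 0.05}
    - {"dx": 0, "dy": 0, "dz": 0, "yaw": -0.178, "jaw": 0.05}

```text
t: 44.48
tool_pos: [0.6463, 0.0173, 0.1457]
orientation: [-0.105, -3.136, -0.0]
force: [-0.7, -0.7, 0.2]
opening: 0.0496
gripper_force: 0.0
```

```bash
python3 -c "
from h import *
p=np.array([.6481,.0155,.074])
for a in (-.25,-.1,.03): 
  e=np.array([np.cos(a),np.sin(a),0])*.023; print(a,np.round(proj('scene',p+e),1),np.round(proj('scene',p-e),1))
im=read_camera('scene').astype(int)[194:214,276:304].max(2)
for i,r in enumerate(im): print(194+i,' '.join('%3d'%x for x in r))
go(*p[:2],.043,3.07);print(read_state()['q'])
"
```

```text
-0.25 [291.8 201.5] [281.5 195.4]
-0.1 [292.5 201. ] [280.8 195.9]
0.03 [292.9 200.5] [280.3 196.3]
194 102 105 101  97 109 104 107 105 113 164 217 220 216 215 218 220 222 236 235 223 212 218 214 204 193 194 181 182
195 103 107 104 148 190 169 113 103 125 178 208 221 222 226 220 190 189 216 222 189 183 213 212 209 214 204 200 192
196  87  89 146 235 255 221 112  82  69  93 158 207 201 210 192 136  99 110 134 146 178 206 203 211 212 208 196 194
197  90 139 226 255 230 126  70  34  34  48  76  91 110 137 132 105  96  96 101 112 153 156 154 189 183 191 194 200
198 143 235 255 215 131  94  44  27  21  25  30  43 104 127 100 102 102 101 100  96  92  90  85  92  93 134 179 196
199 221 253 207 118 136 148  57  33  32  33  32  29  39  55  68  84  95  96  93  93  88  90  85  79  82  81  94 149
200 245 235 151 129 174 184  66  24  32  29  30  32  29  28  32  32  61  79  88  92  90  88  83  85  80  84  85  88
201 243 240 228 214 223 198  64  15  33  30  34  34  30  33  28  31  32  41  64  89  83  89  88  91  87  85  90  85
202 242 243 246 247 251 209  67  24  26  31  34  34  40  32  36  31  28 
[... 852 characters left out ...]
 80
210 104 111 112 118 121 119 105  87  56  44  35  30  31  36  40  48  76 108 115 101  84  83  84  88  83  82  75  81
211  96  98 105 112 117 117 124 118 112  86  75  69  63  62  74  98 115 116 102  91  89  86  84  79  76  80  82  73
212  99 101 100  99 102 106 105 108 119 125 124 120 113 115 109 113 110 107  90  80  87  86  80  72  81  78  80  82
213 101  99 101 103  97  96  79  73  95 111 112 122 124 116 119 119 113  96  85  84  83  85  72  81  78  77  79  82
t 44.52 pos [0.6463 0.0173 0.1457] th 3.084 yaw 0.014 then tool shift [-0.002  -0.0017  0.1027] rows 3 each [-0.0007 -0.0006  0.0342]
[-5.25137576e-02  2.83156500e-01  1.40119860e+00  4.83009663e-05
  1.46096828e+00 -1.56557708e+00]
```

>>> carry_out:
  moves:
    - {"dx": -0.0038, "dy": -0.0015, "dz": 0.03, "yaw": 0.014, "jaw": 0.05}
    - {"dx": 0, "dy": 0, "dz": 0.03, "yaw": 0, "jaw": 0.05}
    - {"dx": 0, "dy": 0, "dz": 0.02, "yaw": 0, "jaw": 0.05}
    - {"dx": 0, "dy": 0, "dz": 0.012, "yaw": 0, "jaw": 0.05}
    - {"dx": 0, "dy": 0, "dz": 0.008, "yaw": 0, "jaw": 0.05}
    - {"dx": 0, "dy": 0, "dz": 0, "yaw": 0, "jaw": 0.05}
  grip_force: 40

```text
t: 45.28
tool_pos: [0.6513, 0.0154, 0.0484]
orientation: [-0.137, -3.139, -0.0]
force: [-0.0, -0.1, -0.1]
opening: 0.0501
gripper_force: 0.0
```

>>> carry_out:
  moves:
    - {"dx": 0, "dy": 0, "dz": 0, "yaw": 0, "jaw": 0.025}
    - {"dx": 0, "dy": 0, "dz": 0, "yaw": 0, "jaw": 0.0}
    - {"dx": 0, "dy": 0, "dz": 0, "yaw": 0, "jaw": 0.0}
    - {"dx": 0, "dy": 0, "dz": 0, "yaw": 0, "jaw": 0.0}
    - {"dx": 0, "dy": 0, "dz": 0, "yaw": 0, "jaw": 0.0}

```text
t: 45.9
tool_pos: [0.6516, 0.0151, 0.0489]
orientation: [0.136, 3.138, -0.001]
force: [-0.3, -0.8, 2.9]
opening: 0.0048
gripper_force: 1.4
```

>>> carry_out:
  moves:
    - {"dx": 0, "dy": 0, "dz": -0.005, "yaw": 0, "jaw": 0.04}
    - {"dx": 0, "dy": 0, "dz": 0, "yaw": 0, "jaw": 0.04}
    - {"dx": 0, "dy": 0, "dz": 0, "yaw": 0, "jaw": 0.04}

```text
t: 46.28
tool_pos: [0.6513, 0.0155, 0.0534]
orientation: [-0.136, -3.139, -0.0]
force: [-0.1, -0.2, 0.0]
opening: 0.0301
gripper_force: 0.0
```

```bash
python3 -c "
from h import *
s=read_state();print(s['tool_pos'],s['opening'],s['force']);
for z in (0,.01,.02,.03): print(z,[np.round(proj('scene',s['tool_pos']+[0,k,z]),1) for k in(-.02,.02)])
im=read_camera('scene').astype(int)[170:214,266:312]
m=im.max(2)
for i,r in enumerate(m): print(170+i,''.join('#' if x<48 else '+' if x<80 else '.' if x<130 else ' ' for x in r))
"
```

```text
[0.65127225 0.01545111 0.05338573] 0.030116213067903155 [-0.06666514 -0.18642196  0.01110149]
0 [array([284.2, 206.9]), array([290. , 200.8])]
0.01 [array([284.3, 204.4]), array([290.1, 198.3])]
0.02 [array([284.5, 202. ]), array([290.3, 195.9])]
0.03 [array([284.6, 199.4]), array([290.5, 193.4])]
170   .+...++##########+......+##++.++++#####     
171 .+#++++#+############++..##++++#+...+####     
172 +++++++++++###############+..+##+++.+###.     
173 ++++++++++++++###########+...++##+#.+##.      
174 #+++#+++++++++++##+####++..++..++++.+#.       
175 ###+++++++++++++++++##+...+####+....+.        
176 ######++++++++++++++#+...+#####.              
177 .++#####++++++++++++++++#######.              
178 ...++######+++++++++####+######               
179 ......+#####++++++++##+..+####+               
180 ... . ..+#######++###+++..####+               
181 .+.... ...++#######++++++++##+.               
182 ........  ...++###+...+++++#+..               
183 .......... ....+++....++++##..                
184 ..............  . ..++..+###..                
185 ...................... .+###..  
[... 742 characters left out ...]
    .  +#+...+###++...+.++..     .   
201 ...             +###+.+#####+.............    
202 ..              +###########+..........++.    
203 .               .###########+..........+.     
204 .               .###########+.......+....     
205                 .###########+.........+++.    
206 .              .+###########+.........+++++.. 
207 +..           ..+###########+.....+.+.+.++++++
208 #+....      ....+##########+..........+++++++.
209 +........  ......##########..........+++.+++.+
210 ..................++#####+........+++++.+.++++
211 ....................+++++........+..+.++++.+++
212 .................................++++.+++++.+.
213 ................++...........+..+..+++.+.+..++
```

The finger tips end at row ~200, about the height of the bar's top, so I go 20 mm lower.

>>> carry_out:
  moves:
    - {"dx": 0, "dy": 0, "dz": 0, "yaw": 0, "jaw": 0.045}
    - {"dx": 0, "dy": 0, "dz": 0.008, "yaw": 0, "jaw": 0.045}
    - {"dx": 0, "dy": 0, "dz": 0.008, "yaw": 0, "jaw": 0.045}
    - {"dx": 0, "dy": 0, "dz": 0.004, "yaw": 0, "jaw": 0.045}
    - {"dx": 0, "dy": 0, "dz": 0, "yaw": 0, "jaw": 0.045}

```text
t: 46.95
tool_pos: [0.6507, 0.0154, 0.0326]
orientation: [-0.136, -3.137, -0.0]
force: [0.2, 0.0, 0.6]
opening: 0.0452
gripper_force: 0.0
```

>>> carry_out:
  moves:
    - {"dx": 0, "dy": 0, "dz": 0, "yaw": 0, "jaw": 0.025}
    - {"dx": 0, "dy": 0, "dz": 0, "yaw": 0, "jaw": 0.0}
    - {"dx": 0, "dy": 0, "dz": 0, "yaw": 0, "jaw": 0.0}
    - {"dx": 0, "dy": 0, "dz": 0, "yaw": 0, "jaw": 0.0}
    - {"dx": 0, "dy": 0, "dz": 0, "yaw": 0, "jaw": 0.0}

```text
t: 47.58
tool_pos: [0.6513, 0.0136, 0.0337]
orientation: [0.137, 3.138, -0.004]
force: [-0.6, -7.2, 1.6]
opening: 0.0118
gripper_force: 39.8
```

>>> carry_out:
  moves:
    - {"dx": 0, "dy": -0.002, "dz": 0, "yaw": 0, "jaw": 0}
    - {"dx": 0, "dy": 0, "dz": 0, "yaw": 0.15, "jaw": 0}
    - {"dx": 0, "dy": 0, "dz": 0, "yaw": 0.15, "jaw": 0}
    - {"dx": 0, "dy": 0, "dz": 0, "yaw": 0.15, "jaw": 0}

```text
t: 48.08
tool_pos: [0.6514, 0.0136, 0.0337]
orientation: [0.84, 3.027, 0.001]
force: [1.5, -0.4, 2.2]
opening: 0.0114
gripper_force: 39.9
```

>>> carry_out:
  moves:
    - {"dx": 0, "dy": 0, "dz": 0, "yaw": 0.15, "jaw": 0}
    - {"dx": 0, "dy": 0, "dz": 0, "yaw": 0.15, "jaw": 0}

```text
t: 48.32
tool_pos: [0.6514, 0.0136, 0.0337]
orientation: [1.283, 2.867, 0.001]
force: [1.0, 0.1, 0.0]
opening: 0.0117
gripper_force: 39.9
```

>>> carry_out:
  moves:
    - {"dx": 0, "dy": 0, "dz": 0, "yaw": 0.15, "jaw": 0}
    - {"dx": 0, "dy": 0, "dz": 0, "yaw": 0.15, "jaw": 0}
    - {"dx": 0, "dy": 0, "dz": 0, "yaw": 0.1, "jaw": 0}

```text
t: 48.7
tool_pos: [0.6515, 0.0137, 0.0337]
orientation: [1.826, 2.556, 0.001]
force: [0.4, 0.5, 0.0]
opening: 0.0112
gripper_force: 39.9
```

```bash
python3 -c "
from h import *
s=read_state();print(s['wrist_torque'],s['force'],s['opening']);go(*s['tool_pos'],1.6)"
```

```text
[ 0.05500278 -0.21092936  0.19250362] [4.28619223e-01 5.46415298e-01 8.95328907e-05] 0.011194189833805221
t 48.7 pos [0.6515 0.0137 0.0337] th 1.901 yaw 0.301 then tool shift [ 0.  0. -0.] rows 0 each [ 0.  0. -0.]
```

>>> carry_out:
  moves:
    - {"dx": 0, "dy": 0, "dz": 0, "yaw": 0.08, "jaw": 0}
    - {"dx": 0, "dy": 0, "dz": 0, "yaw": 0, "jaw": 0}

```text
t: 48.95
tool_pos: [0.6514, 0.0136, 0.0337]
orientation: [1.921, 2.485, 0.001]
force: [1.4, 0.5, 0.8]
opening: 0.012
gripper_force: 39.8
```

```bash
python3 -c "
from h import *
s=read_state();print(s['wrist_torque'],s['force'],s['opening']);go(*s['tool_pos'],1.6)"
```

```text
[ 0.06272714 -0.26545743 -0.03760714] [1.39673152 0.49677731 0.76121143] 0.011965804069777245
t 48.95 pos [0.6514 0.0136 0.0337] th 1.826 yaw 0.226 then tool shift [ 0.  0. -0.] rows 0 each [ 0.  0. -0.]
```

>>> carry_out:
  moves:
    - {"dx": 0, "dy": 0, "dz": 0, "yaw": 0.08, "jaw": 0}

```text
t: 49.08
tool_pos: [0.6515, 0.0136, 0.0337]
orientation: [2.018, 2.407, 0.001]
force: [1.3, -0.1, 0.4]
opening: 0.0116
gripper_force: 39.9
```

```bash
python3 -c "
from h import *
s=read_state();print(s['wrist_torque'],s['force'],s['opening']);go(*s['tool_pos'],1.6)"
```

```text
[ 0.08729804 -0.29488222  0.16323977] [ 1.29400003 -0.05101075  0.4342199 ] 0.011567484587484002
t 49.08 pos [0.6515 0.0136 0.0337] th 1.746 yaw 0.146 then tool shift [ 0.  0. -0.] rows 0 each [ 0.  0. -0.]
```

>>> carry_out:
  moves:
    - {"dx": 0, "dy": 0, "dz": 0, "yaw": 0.08, "jaw": 0}

```text
t: 49.2
tool_pos: [0.6514, 0.0137, 0.0337]
orientation: [2.114, 2.324, 0.001]
force: [0.4, 3.6, 1.8]
opening: 0.0114
gripper_force: 41.0
```

```bash
python3 -c "
from h import *
s=read_state();print(s['wrist_torque'],s['force'],s['opening']);go(*s['tool_pos'],1.6)"
```

```text
[ 0.71853825 -0.16399829  0.68249962] [0.38843387 3.64845884 1.84873151] 0.011443529554339351
t 49.2 pos [0.6514 0.0137 0.0337] th 1.665 yaw 0.065 then tool shift [ 0.  0. -0.] rows 0 each [ 0.  0. -0.]
```

The torque jump means the knob is at its stop. I release, rise and check.

>>> carry_out:
  moves:
    - {"dx": 0, "dy": 0, "dz": 0, "yaw": 0, "jaw": 0.03}
    - {"dx": 0, "dy": 0, "dz": 0, "yaw": 0, "jaw": 0.04}
    - {"dx": 0, "dy": 0, "dz": 0, "yaw": 0, "jaw": 0.04}
    - {"dx": 0, "dy": 0, "dz": -0.03, "yaw": 0, "jaw": 0.04}
    - {"dx": 0, "dy": 0, "dz": -0.04, "yaw": 0, "jaw": 0.04}
    - {"dx": 0, "dy": 0, "dz": -0.04, "yaw": 0, "jaw": 0.04}
    - {"dx": 0.03, "dy": 0, "dz": -0.04, "yaw": 0, "jaw": 0.04}
    - {"dx": 0.05, "dy": 0, "dz": 0, "yaw": 0, "jaw": 0.04}

```text
t: 50.2
tool_pos: [0.6465, 0.0925, 0.1888]
orientation: [2.113, 2.317, 0.009]
force: [1.2, 0.4, -0.1]
opening: 0.04
gripper_force: 0.0
```

>>> carry_out:
  moves:
    - {"dx": 0.06, "dy": 0, "dz": 0, "yaw": 0, "jaw": 0.04}
    - {"dx": 0.06, "dy": 0, "dz": 0, "yaw": 0, "jaw": 0.04}
    - {"dx": 0.06, "dy": 0, "dz": 0, "yaw": 0, "jaw": 0.04}
    - {"dx": 0.03, "dy": 0, "dz": 0, "yaw": 0, "jaw": 0.04}
    - {"dx": 0, "dy": 0, "dz": 0, "yaw": 0, "jaw": 0.04}
    - {"dx": 0, "dy": 0, "dz": 0, "yaw": 0, "jaw": 0.04}

```text
t: 50.95
tool_pos: [0.624, 0.3013, 0.1831]
orientation: [2.114, 2.324, -0.001]
force: [0.5, -0.4, -0.5]
opening: 0.0402
gripper_force: 0.0
```

```bash
python3 -c "
from h import *
im=read_camera('top')
for z in tins(im)[:6]: print(np.round(z[:3],1),z[5].round(3),round(z[6],2))
print(im[185,226:262].max(1)); print(im[180,226:262].max(1))
m=im.astype(int)[138:200,226:350].max(2)[:, :45]
for i,r in enumerate(m[:24]): print(138+i,''.join('#' if x<48 else '+' if x<80 else '.' if x<130 else ' ' for x in r))
m=read_camera('scene').astype(int).max(2)[192:256,195:300]
for i,r in enumerate(m): print(192+i,''.join('#' if x<48 else '+' if x<80 else '.' if x<130 else ' ' for x in r))
h=0.03;print(np.round([proj('scene',[*hp(h,.058,o)[0],z]) for o,z in((-.0203,.089),(.0203,.089),(0,.059))],1),read_state()['force'])
"
```

```text
[236.5 177.6  38. ] [0.547 0.101 0.094] 1.56
[249.3 177.5  38. ] [0.547 0.056 0.094] 1.56
[243.8 187.5  29. ] [0.512 0.075 0.094] 1.56
[149.5 233.3  38. ] [0.355 0.408 0.094] -3.14
[503.5 246.8  77. ] [ 0.295 -0.824  0.094] 1.57
[123 147 193 217 174  94  93  95  93  95  95  94  94  95  94  95  96  88
  83  94  95  95  94  95  95  95  93  94  94  93 166 215 214 181 145 151]
[117 153 209 218 174  79  94  97  93  85  74  72  72  75  82  89  95  96
  93  86  83  80  83  86  85  84  84  85  91  87 163 216 212 187 165 166]
138                                              
139                                              
140                                              
141                                              
142                                              
143                                              
144                                              
145                        .....                 
146  ... ......                      ++++.       
147                                .++++++...    
148                                ++++++++++.   
149                        
[... 7046 characters left out ...]
        .....                    ..                               
251                   .+++.++..                       ....                 ..                                
252                  +++++..+.                           ....              .                                 
253                 .++..+...                             .....           ..                                 
254                +++.+...                                  .....       ..                                  
255               .++.+.+.                                     .....    ..                                   
[[217.6 219.4]
 [229.2 223.7]
 [223.8 229.4]] [ 0.71250463  0.35735172 -0.54632916]
```

The lever is on the tightening side: its tip is at (229,224), where I predicted (229,224). The knob has turned about 90° and the row is snug, so I hand in.

```bash
python3 -c "
from plant import *
print(close_job())"
```

```text
the job is handed in; nothing more can be done
None
```

I handed the job in: both grey tins (only two were there) stand in the channel, snug between fence and end wall, with the selector on tightening and the clamp turned to its stop; the hand-in returned no verdict.

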